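# Pull the spent filter cartridges of the bench fume unit

## Robot

A 6-joint arm with a two-finger parallel gripper is mounted at the origin on the work surface. World frame = base frame: x ahead of the robot, y to its left, z up, the work surface at z = 0. Lengths are in m, angles in rad, forces in N, time in s.
With the tool pointing down it reaches from about 0.375 to 0.9 m from the base axis. Payload 3.1 kg.
Tool frame: the origin (TCP) lies between the finger pads; the fingertips stand 19 mm ahead of it and the grasp point (between the pads) is the TCP; z points along the fingers, y is the direction in which the jaws open and shut (so a half turn about z gives the same grasp; the last joint's range is limited). The gripper opens to 87 mm and grips with 3 to 60 N. Pads are 19 mm wide; open, the fingers measure 117 mm over their backs; the gripper's body (75 mm by 190 mm) begins 51 mm behind the grasp point.
Start: joints at [1.077, 0.527, 1.433, -0, 1.181, -0.178], TCP at [0.193, 0.594, 0.242] pointing down, gripper open.
Joint ranges: [-3.08, 3.08], [-0.75, 2.2], [0.22, 2.44], [-1.43, 4.57], [0, 2.65], [-2.85, 2.85]. Speed limits (rad/s): [2.79, 2.79, 3.14, 3.14, 3.14, 3.14].

## Interface

Orientations are given as a unit quaternion [x, y, z, w].
In Python, from rig import robot gives the robot as it stands.
- The arm moves only by the tool apply_moves, never from a script. Its argument "series" is a list of rows, each a list of 7 numbers: the shift along the tool's x, y, z in cm, then the turn, a rotation vector about the tool's x, y, z in degrees, then the opening, from 0 (shut) to 1 (fully open). In form: [[dx, dy, dz, rx, ry, rz, grip], ...]. A call has 1 to 5 rows; each row is the pose to reach, as a shift and turn from the pose commanded when the call began, along the tool's axes at that moment; what a row does not reach only later rows make up. A row lasts 1/12 s, in which the tool goes at most 41.7 mm and 7.16 degrees, less where a joint would pass 70% of its speed; a pose out of reach is approached as far as the arm can. A call with a gripper value outside its range is refused whole. The fingers move at their own pace and stop on an object; "newtons" is the grip in N (left out, the last holds). Time passes only in rows, so rows that repeat a pose let the fingers close. It gives the time, the measured TCP pose, the force and the opening at its end, in the units of the state.
- robot.get_obs(): the state, without advancing time (a new reading comes with each control period).
- robot.camera(name): name is "scene" or "top"; returns the picture (400x640x3 uint8, red, green, blue); there is no depth.
- robot.camera_params(name): a dict with "mtx" (3x3 intrinsics, pixels), "origin" and "rotation" of the camera in the world. Camera axes: x right, y down, z forward; pixel columns grow to the right and rows downward; lengths in m; the calibration is good to about 2 mm. A picture is of the moment at which its call begins. camera_params takes no time and is no camera call.
- robot.hand_in(): hands the job in, once; it reports no verdict.
The state is a dict: "time": time; "q": joint angles; "joint_velocities": joint speeds; "joint_torque": joint torques, N m; "position": TCP position; "tool_rot": TCP orientation; "ft_force": force on the tool from outside, world axes, zero at the start; "moment": the same for the moment, N m; "grip_width": finger opening in m.
Only numpy, scipy, OpenCV 4.12 (cv2) and the standard library are available. Lean on these libraries where they do the work, as an engineer would, in place of code of your own. Each camera call takes 0.05 s, during which the arm holds its last target. There are 200 camera calls.

## Task

Clear whatever slide boxes are standing on the filter unit's hood down onto the bench, upright, then lift the hood off by its handle and stand it on the green mat. Free every spent (orange) cartridge by pinching its two tabs, without wrenching it against its hooks, and stand them all upright on the floor of the steel tray, leaving the green-capped fresh one snapped in. When all are out, put the hood back squarely on the deck, rim flat on its dark outline, and leave the wash bottle and the beaker alone.

Things in the scene. Friction and masses are not known exactly. Their poses are not given: they have to be found in the camera images.
- unit: Fixed white fume filter base, 160 (x) x 310 (y) x 45 mm high, four bays in a row along its y axis at y = -93, -31, +31 and +93 mm, each a hole 57 (x) x 47 (y) mm in the 8 mm thick deck. A bay holds a cartridge, its x axis along the unit's, or is empty. Origin: centre of the underside, on the bench; z up.
- unit_deck (a point): Centre of the unit's deck (its top face), 45 mm above the bench. The dark outline drawn on the deck, 130 (x) x 280 (y) mm, is centred here.
- hood: Loose hood, a box open below: 130 (x) x 280 (y) x 72 mm high, walls 4 mm, clear sides, blue top, standing over the cartridges on the deck at the start. On top in the middle a black bar handle. 0.35 kg. Origin: centre of the rim plane (underside), z up. Its inside is 67 mm high and the cartridges rise 57 mm above the deck.
- hood_handle (a point): Centre of the hood's bar handle, 98 mm above its rim: bar 14 (x) x 70 (y) x 12 mm high, 20 mm of free space under the bar; grip it across x.
- slidebox1: Yellow closed slide box, 56 (x) x 80 (y) x 36 mm high, 0.18 kg, on top of the hood beside its handle at the start; may be absent. Origin: centre of the underside, z up.
- slidebox2: Red closed slide box, as the yellow one, at the other end of the hood; may be absent (at least one box is there).
- spent1: Spent filter cartridge, grey with orange cap and orange tabs, in any bay; may be absent (two or three spent ones are there). 90 mm tall: black foot 48 (x) x 42 (y) x 10 mm, core 26 x 42 mm above it. Two sprung tabs on its +x and -x sides; pinch them along x from above. In its bay the foot is 12 mm above the bench, the top 102 mm. 0.16 kg. Origin: centre of the underside, z up.
- spent2: As spent1. On all cartridges each tab has a ribbed finger pad 26 mm wide (y), 50 to 80 mm above the foot's underside; the pads are 52 mm apart, outside to outside, and 36 mm when fully pinched. Each tab slides in 8 mm against 2 N at first and 6 N at its stop; let go, it springs out again.
- spent3: As spent1. Low down, 14 to 23 mm above the foot's underside, each tab has a hook that reaches out to 33 mm from the middle and catches under the deck. With both tabs pinched right in, the cartridge slides straight up and out (33 mm until its foot is clear of the deck).
- fresh: The fresh cartridge, shaped as spent1 but white with green cap and tabs, in any of the bays; it stays.
- tray: Loose open steel tray for spent cartridges, 240 (x) x 130 (y) x 35 mm high, walls and floor 4 mm, 0.6 kg, on the bench to one side of the unit. Room for three cartridges in a row along its x axis. Origin: centre of the underside, z up.
- mat: Fixed green mat, 320 (x) x 170 (y) x 3 mm, on the other side of the unit: resting place for the hood (hood's long side along the mat's long side). Origin: centre of the underside, z up.
- washbottle: White wash bottle with red cap, 60 mm across, 150 mm tall, beyond the unit: leave alone. Origin: centre of the underside.
- beaker: Glass beaker, 70 mm across, 85 mm tall, beyond the unit: leave alone. Origin: centre of the underside.
Mind the look-alikes: they are no part of the job. What is meant by the slidebox1 is not brown, and is the larger of those in its own colour.

How it is judged:
On the way, in this order (a step that is already met when the one before it is completed fails the run):
1. every slide box stands upright on the bench, let go (height (world z) of each of slidebox1, slidebox2 below 0.012 m and angle between each of slidebox1, slidebox2's own z axis and vertical below 0.15 rad and linear speed of each of slidebox1, slidebox2 below 0.02 m/s and contact force between the fingers and slidebox1 below 0.1 N and contact force between the fingers and slidebox2 below 0.1 N), for 0.2 s.
2. the hood stands on the green mat, let go (horizontal distance between hood and mat below 0.06 m and height (world z) of hood below 0.008 m and angle between hood's own z axis and vertical below 0.04 rad and linear speed of hood below 0.02 m/s and contact force between the fingers and hood below 0.1 N), for 0.2 s.
3. every spent cartridge stands upright on the tray's floor, let go (x of spent1 in the frame of tray between -0.1 and 0.1 m and y of spent1 in the frame of tray between -0.045 and 0.045 m and z of each of spent1, spent2, spent3 in the frame of tray below 0.012 m and angle between each of spent1, spent2, spent3's own z axis and vertical below 0.15 rad and linear speed of each of spent1, spent2, spent3 below 0.02 m/s and contact force between the fingers and spent1 below 0.1 N and x of spent2 in the frame of tray between -0.1 and 0.1 m and y of spent2 in the frame of tray between -0.045 and 0.045 m and contact force between the fingers and spent2 below 0.1 N and x of spent3 in the frame of tray between -0.1 and 0.1 m and y of spent3 in the frame of tray between -0.045 and 0.045 m and contact force between the fingers and spent3 below 0.1 N), for 0.2 s.
At the end, for the whole second after the job is handed in: Hood flat on the deck (4 mm), within 15 mm across, 20 mm along and 0.12 rad of its outline; spent cartridges upright (0.15 rad) on the tray floor; fresh cartridge snapped in (moved under 12 mm); slide boxes upright on the bench; all at rest and let go (all of step 1 and all of step 3 and x of hood in the frame of unit_deck between -0.015 and 0.015 m and y of hood in the frame of unit_deck between -0.02 and 0.02 m and z of hood in the frame of unit_deck between -0.004 and 0.004 m and angle between the x axis of hood and the x axis of unit, either way round below 0.12 rad and angle between hood's own z axis and vertical below 0.04 rad and linear speed of hood below 0.02 m/s and distance of fresh from where it was at the start of the episode below 0.012 m and angle between fresh's own z axis and vertical below 0.1 rad); the robot touches nothing.
It fails at once if the fresh cartridge is pulled out of its bay (distance of fresh from where it was at the start of the episode above 0.02 m).
It fails at once if a cartridge is wrenched against the unit with more than 60 N (contact force between any of spent1, spent2, spent3, fresh and unit above 60 N).
It fails at once if the wash bottle or the beaker is pushed more than 30 mm or tipped (distance of any of washbottle, beaker from where it was at the start of the episode above 0.03 m or angle between any of washbottle, beaker's own z axis and vertical above 0.4 rad).
Of spent1, spent2, spent3 only 2 to 3 are there at a start; the rules pass over those that are not, and their reading is None.
Of slidebox1, slidebox2 only 1 to 2 are there at a start; the rules pass over those that are not, and their reading is None.
At some moment in a run one of slidebox1, slidebox2, hood, tray may be knocked a few centimetres aside while the robot is not near it.
It also fails if it takes over 210 s, if anything falls off the work surface, if the arm or the gripper's body presses on something with over 40 N, if the wrist force passes 120 N, or if a joint passes its speed limit or range.

## Working session

There is one attempt and no reset: what is moved stays moved. The work goes in short steps, Python scripts to look and compute and a tool call to move; the robot and the scene stay as the last step left them, time stands still between calls to the robot, and variables do not carry over. Pictures are saved under pics/ and viewed, about 12 in all and at most 16, crops included, and the job is handed in when it is done.

Besides the shell and the picture viewer there is one more tool, called after "Request:" by a JSON object that holds its "method" and its "body", one argument or row to a line. apply_moves: Moves the arm, as the interface text tells. Its arguments: {"type":"object","properties":{"series":{"type":"array"},"newtons":{"type":"number"}},"required":["series"]}

```bash
ls; mkdir -p pics; python3 - <<'E'
from rig import robot
import cv2
for n in("scene","top"):
    cv2.imwrite(f"pics/{n}0.png",robot.camera(n)[:,:,::-1]); print(robot.camera_params(n))
print(robot.get_obs())
E
```

```text
pics
{'mtx': array([[508.97415909,   0.        , 323.9772722 ],
       [  0.        , 508.97415909, 205.39676565],
       [  0.        ,   0.        ,   1.        ]]), 'origin': array([ 0.93753811, -0.68032039,  1.05531169]), 'rotation': array([ 0.90540689,  0.24984728, -0.0848541 , -0.33258756])}
{'mtx': array([[408.37414229,   0.        , 316.01457086],
       [  0.        , 408.37414229, 202.94023469],
       [  0.        ,   0.        ,   1.        ]]), 'origin': array([ 0.40301483, -0.00437294,  1.04779731]), 'rotation': array([-0.69840367,  0.71091318, -0.05259624,  0.06378401])}
{'time': 0.1, 'q': array([ 1.07750966e+00,  5.28404321e-01,  1.43376776e+00, -3.39662218e-06,
        1.18142320e+00, -1.78493662e-01]), 'joint_velocities': array([-0.0007626 , -0.00213307, -0.00180899, -0.00045575,  0.0018768 ,
       -0.00018921]), 'joint_torque': array([-1.04979943e-03, -4.40990746e+01, -1.77151197e+01,  6.34376099e-02,
        5.33880084e-02, -4.42127146e-05]), 'position': array([0.19317957, 0.5937365 , 0.24065238]), 'tool_rot': array([ 1.56746708e-01,  9.87638328e-01, -9.45872783e-04, -3.28559097e-04]), 'ft_force': array([-0.17894057,  0.27392008,  0.4141339 ]), 'moment': array([ 0.06047193,  0.01590957, -0.03130319]), 'grip_width': 0.08702556201738103}
```

View pics/scene0.png

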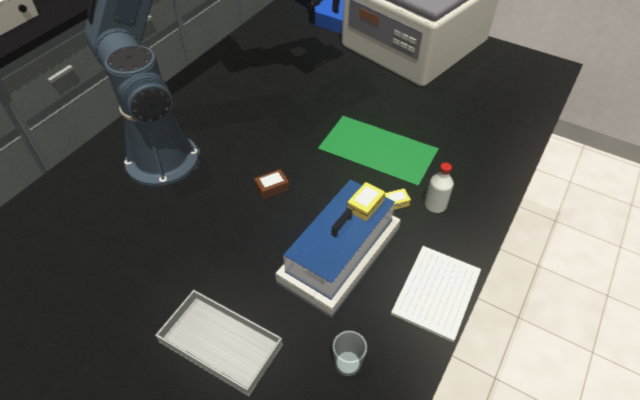

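View pics/top0.png

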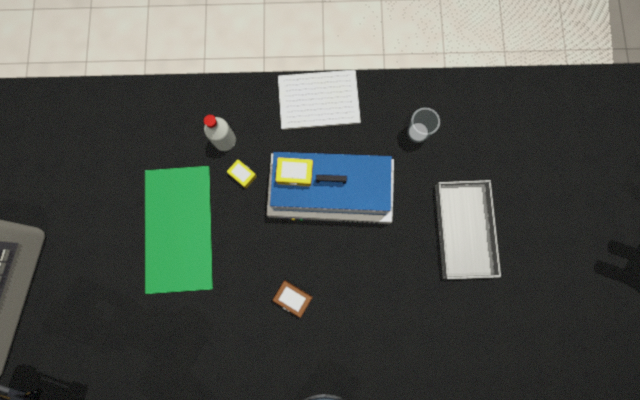

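Scene: only one box on the hood (yellow, top view ~(295,171)). The small yellow and brown boxes and the paper are decoys. The mat is on the left (180,230), the tray on the right (468,230).

```bash
cat > h.py <<'E'
from rig import robot
import numpy as np, cv2
from scipy.spatial.transform import Rotation as R
def snap(n,f=None):
    im=robot.camera(n)
    if f: cv2.imwrite(f"pics/{f}.png",im[:,:,::-1])
    return im
def ray(n,uv,z):
    p=robot.camera_params(n); uv=np.atleast_2d(uv).astype(float)
    d=np.c_[uv,np.ones(len(uv))]@np.linalg.inv(p["mtx"]).T@R.from_quat(p["rotation"]).as_matrix().T
    o=np.array(p["origin"]); return o+d*((z-o[2])/d[:,2])[:,None]
def pix(n,P):
    p=robot.camera_params(n); c=(np.atleast_2d(P)-p["origin"])@R.from_quat(p["rotation"]).as_matrix()
    c=c@p["mtx"].T; return c[:,:2]/c[:,2:]
def blob(im,lo,hi,k=1,amin=40):
    m=cv2.inRange(cv2.cvtColor(im,cv2.COLOR_RGB2HSV),np.array(lo),np.array(hi))
    m=cv2.morphologyEx(m,cv2.MORPH_CLOSE,np.ones((5,5)))
    cs=sorted(cv2.findContours(m,cv2.RETR_EXTERNAL,cv2.CHAIN_APPROX_NONE)[0],key=cv2.contourArea,reverse=True)
    return [c[:,0] for c in cs[:k] if cv2.contourArea(c)>amin]
def rect(n,c,z):
    "min-area rectangle of contour cast on plane z: centre, (long, short) mm, yaw of long side (deg)"
    P=ray(n,c,z)[:,:2]; (x,y),(w,h),a=cv2.minAreaRect((P*1000).astype(np.float32))
    if w<h: w,h,a=h,w,a+90
    return [round(v,1) for v in (x,y,w,h,(a+90)%180-90)]
def st():
    s=robot.get_obs(); r=R.from_quat(s["tool_rot"]).as_matrix()
    print("t",round(s["time"],2),"pos",s["position"].round(4),"ydir",np.degrees(np.arctan2(r[1,1],r[0,1])).round(2),"z",r[:,2].round(4),"F",s["ft_force"].round(1),"w",round(s["grip_width"],4),"q",s["q"].round(2)); return s
def go(p,yaw=None):
    "shift in tool axes (cm) and rotvec (deg) to a downward pose with tool y along yaw"
    s=st(); r=R.from_quat(s["tool_rot"]); print("shift",(r.inv().apply(np.array(p)-s["position"])*100).round(2))
    if yaw is not None:
        y=np.radians(yaw); Y=np.array([np.cos(y),np.sin(y),0]); Z=np.array([0,0,-1.]); T=R.from_matrix(np.c_[np.cross(Y,Z),Y,Z])
        print("rot",np.degrees((r.inv()*T).as_rotvec()).round(2))
E
python3 - <<'E'
from h import *
A={n:snap(n) for n in("top","scene")}
for n,im in A.items():
    print(n)
    print("blue",[rect(n,c,.117) for c in blob(im,(100,120,50),(120,255,255),2)])
    print("yel",[rect(n,c,z) for c in blob(im,(22,120,80),(35,255,255),2) for z in(.153,.0)])
    print("mat",[rect(n,c,.003) for c in blob(im,(50,120,50),(75,255,255))])
    print("white",[(rect(n,c,.045),rect(n,c,.035),c.mean(0)) for c in blob(im,(0,0,110),(179,60,255),8,300)])
st()
E
```

```text
top
blue [[611.0, -26.2, 278.1, 130.6, 86.6]]
yel [[625.1, 57.8, 79.9, 59.4, 84.0], [663.1, 68.5, 93.6, 69.6, 84.0], [623.7, 176.5, 61.3, 41.4, 48.6], [661.5, 207.4, 71.8, 48.5, 48.6]]
mat [[518.6, 370.0, 322.9, 173.3, 3.0]]
white [([946.4, 9.7, 1734.3, 363.7, 88.4], [951.8, 9.9, 1751.5, 367.3, 88.4], array([316.38244925,  42.30386379])), ([499.9, -362.7, 239.2, 130.5, 1.1], [500.9, -366.3, 241.6, 131.8, 1.1], array([468.89527027, 229.40202703])), ([609.5, -26.7, 312.4, 161.2, 85.8], [611.5, -26.9, 315.5, 162.8, 85.8], array([321.38666667, 192.86666667])), ([768.5, -268.2, 92.9, 71.6, -28.7], [772.2, -270.9, 93.8, 72.3, -28.7], array([423.24444444, 123.37777778])), ([515.8, 748.0, 109.9, 45.0, 89.0], [516.9, 755.5, 110.9, 45.5, 89.0], array([ 18.20909091, 230.81818182])), ([755.6, 253.8, 86.2, 61.1, 36.9], [759.1, 256.4, 87.1, 61.7, 36.9], array([219.82978723, 131.22340426])), ([334.5, 74.7, 57.3, 47.1, 58.8], [333.8, 75.5, 57.8, 47.5, 58.8], array([291.11428571, 299.4       ]))]
scene
blue [[611.5, -28.0, 278.0, 128.9, 86.6], [108.9, 768.1, 222.0, 105.3, -63.7]]
yel [[651.4, 67.7, 1
[... 438 characters left out ...]
 ([764.2, -256.5, 92.8, 69.9, -60.1], [762.5, -252.3, 93.7, 70.6, -60.1], array([348.86486486, 350.97297297])), ([756.6, 260.1, 144.8, 62.3, -72.6], [754.8, 269.4, 146.2, 62.9, -72.6], array([439.33673469, 192.17346939])), ([-948.0, 278.5, 257.8, 127.8, -37.2], [-966.6, 288.0, 260.4, 129.0, -37.2], array([15.88435374, 12.37414966])), ([60.5, -43.3, 199.6, 124.7, 53.6], [51.9, -36.9, 201.6, 125.9, 53.6], array([164.04864865, 167.88648649])), ([-488.2, 320.1, 150.5, 86.3, -37.0], [-502.4, 330.0, 152.0, 87.2, -37.0], array([114.18918919,  43.66216216]))]
t 0.2 pos [0.1933 0.5939 0.2409] ydir 71.96 z [-6.0e-04 -1.2e-03 -1.0e+00] F [-0.2  1.1  0.3] w 0.0874 q [ 1.08  0.53  1.43 -0.    1.18 -0.18]
```

Request:
{"method": "apply_moves", "body": {
  "series": [
    [-16,-10.4,0,0,0,35,1],
    [-16,-10.4,0,0,0,35,1],
    [-16,-10.4,0,0,0,35,1],
    [-16,-10.4,0,0,0,35,1],
    [-16,-10.4,0,0,0,35,1]
  ],
  "newtons": 15
}}

```text
time: 0.62
position: [0.3151, 0.4428, 0.2414]
tool_rot: [0.45, 0.893, -0.001, 0.001]
ft_force: [0.2, -0.9, -0.9]
grip_width: 0.087
```

Request:
{"method": "apply_moves", "body": {
  "series": [
    [-19,0.6,0,0,0,35,1],
    [-19,0.6,0,0,0,35,1],
    [-19,0.6,0,0,0,35,1],
    [-19,0.6,0,0,0,35,1],
    [-19,0.6,0,0,0,35,1]
  ]
}}

```text
time: 1.03
position: [0.435, 0.2946, 0.2416]
tool_rot: [0.698, 0.716, 0.0, 0.001]
ft_force: [-0.3, 0.2, -0.9]
grip_width: 0.0869
```

```bash
python3 -c "
from h import *
go((.625,.058,.24),-6)"
```

```text
t 1.03 pos [0.435  0.2946 0.2416] ydir 1.48 z [ 1.5e-03 -9.0e-04 -1.0e+00] F [-0.3  0.2 -0.9] w 0.0869 q [ 0.38  0.39  1.68 -0.    1.07  0.36]
shift [-24.14  18.38   0.21]
rot [0.09 0.05 7.48]
```

Request:
{"method": "apply_moves", "body": {
  "series": [
    [-12,9.2,0,0,0,0,1],
    [-12,9.2,0,0,0,0,1],
    [-12,9.2,0,0,0,0,1],
    [-12,9.2,0,0,0,0,1]
  ]
}}

```text
time: 1.37
position: [0.5312, 0.1777, 0.2416]
tool_rot: [0.696, 0.718, 0.0, 0.001]
ft_force: [0.1, 0.8, -0.2]
grip_width: 0.0872
```

Request:
{"method": "apply_moves", "body": {
  "series": [
    [-12,9.2,3,0,0,7.5,1],
    [-12,9.2,3,0,0,7.5,1],
    [-12,9.2,3,0,0,7.5,1],
    [-12,9.2,3,0,0,7.5,1],
    [-12,9.2,3,0,0,7.5,1]
  ]
}}

```text
time: 1.78
position: [0.6283, 0.0586, 0.21]
tool_rot: [0.742, 0.67, 0.0, 0.002]
ft_force: [0.8, 1.1, 0.6]
grip_width: 0.087
```

```bash
python3 -c "
from h import *
snap('scene','s1')
go((.625,.058,.141),-6)"
```

```text
t 1.83 pos [0.626  0.0612 0.2103] ydir -5.78 z [-6.e-04 -3.e-04 -1.e+00] F [-0.5  1.1 -0.1] w 0.0871 q [-0.08  0.57  1.45 -0.    1.12  0.02]
shift [-0.33 -0.06  6.93]
rot [-0.03  0.02  0.22]
```

View pics/s1.png

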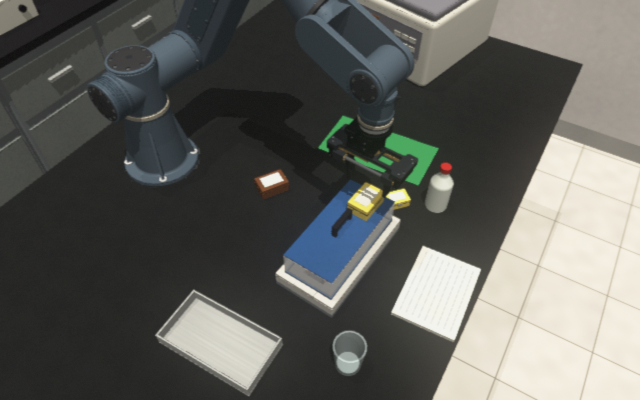

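Request:
{"method": "apply_moves", "body": {
  "series": [
    [-0.2,0,4,0,0,0,1],
    [-0.2,0,6.9,0,0,0,1],
    [-0.2,0,6.9,0,0,0,1],
    [-0.2,0,6.9,0,0,0,1]
  ]
}}

```text
time: 2.17
position: [0.6228, 0.0632, 0.1419]
tool_rot: [0.74, 0.672, -0.001, -0.002]
ft_force: [0.3, -0.5, 0.3]
grip_width: 0.0871
```

Request:
{"method": "apply_moves", "body": {
  "series": [
    [0,0,0,0,0,0,0.5],
    [0,0,0,0,0,0,0.5],
    [0,0,0,0,0,0,0.5],
    [0,0,0,0,0,0,0.5],
    [0,0,0,0,0,0,0.5]
  ],
  "newtons": 20
}}

```text
time: 2.58
position: [0.6251, 0.0622, 0.1437]
tool_rot: [0.74, 0.672, 0.001, 0.001]
ft_force: [2.1, -0.3, 0.2]
grip_width: 0.0619
```

Request:
{"method": "apply_moves", "body": {
  "series": [
    [0,0,0,0,0,0,0.5],
    [0,0,-1,0,0,0,0.5],
    [0,0,-3,0,0,0,0.5],
    [0,0,-6,0,0,0,0.5],
    [0,0,-6,0,0,0,0.5]
  ]
}}

```text
time: 3.0
position: [0.6273, 0.062, 0.2081]
tool_rot: [0.74, 0.672, 0.003, 0.003]
ft_force: [1.5, -0.7, -0.2]
grip_width: 0.0561
```

```bash
python3 -c "
from h import *
go((.42,-.06,.026),-6)"
```

```text
t 3.0 pos [0.6273 0.062  0.2081] ydir -5.54 z [ 9.3e-03 -6.0e-04 -1.0e+00] F [ 1.5 -0.7 -0.2] w 0.0561 q [-0.08  0.57  1.46  0.    1.1   0.02]
shift [-14.15 -19.63  18.03]
rot [ 0.53 -0.02  0.46]
```

```bash
python3 -c "
from h import *
st()
im=snap('scene','s2'); cv2.imwrite('pics/s2c.png',cv2.resize(im[120:320,240:480,::-1],None,fx=3,fy=3))
st()"
```

```text
t 3.0 pos [0.6273 0.062  0.2081] ydir -5.54 z [ 9.3e-03 -6.0e-04 -1.0e+00] F [ 1.5 -0.7 -0.2] w 0.0561 q [-0.08  0.57  1.46  0.    1.1   0.02]
t 3.05 pos [0.6263 0.062  0.206 ] ydir -5.54 z [ 6.7e-03 -5.0e-04 -1.0e+00] F [ 0.3 -0.2 -1.1] w 0.056 q [-0.08  0.57  1.46  0.    1.1   0.02]
```

View pics/s2c.png

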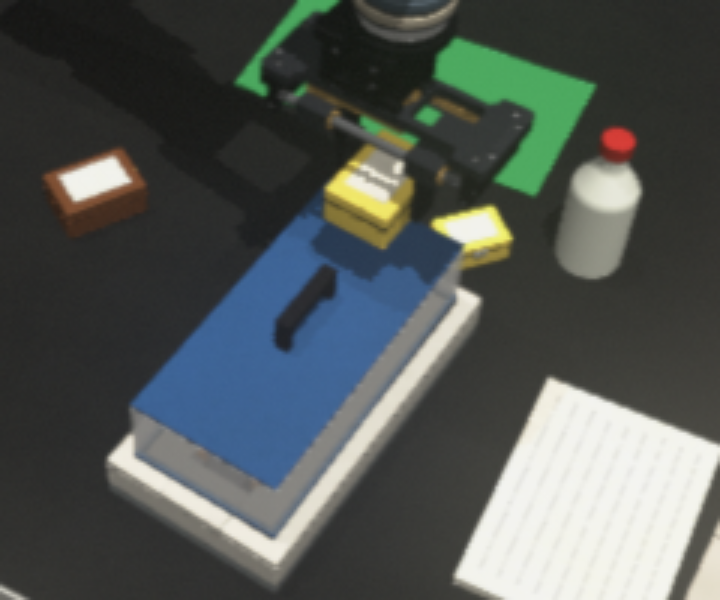

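Request:
{"method": "apply_moves", "body": {
  "series": [
    [-7,-9.8,0,0,0,0,0.5],
    [-7,-9.8,0,0,0,0,0.5],
    [-7,-9.8,0,0,0,0,0.5],
    [-7,-9.8,0,0,0,0,0.5]
  ]
}}

```text
time: 3.38
position: [0.51, 0.0012, 0.2002]
tool_rot: [0.741, 0.671, -0.005, -0.006]
ft_force: [-1.2, 0.3, -1.5]
grip_width: 0.0555
```

Request:
{"method": "apply_moves", "body": {
  "series": [
    [-7,-9.8,0,0,0,0,0.5],
    [-7,-9.8,4,0,0,0,0.5],
    [-7,-9.8,8,0,0,0,0.5],
    [-7,-9.8,12,0,0,0,0.5],
    [-7,-9.8,16,0,0,0,0.5]
  ]
}}

```text
time: 3.8
position: [0.4162, -0.0574, 0.0672]
tool_rot: [0.741, 0.671, 0.0, 0.0]
ft_force: [1.4, 0.6, -0.8]
grip_width: 0.0562
```

Request:
{"method": "apply_moves", "body": {
  "series": [
    [0,0,0,0,0,0,0.5],
    [0,0,0.3,0,0,0,0.5],
    [0,0,0.6,0,0,0,0.5],
    [0,0,0.9,0,0,0,0.5],
    [0,0,0.9,0,0,0,0.5]
  ]
}}

```text
time: 4.22
position: [0.4202, -0.0573, 0.0609]
tool_rot: [0.74, 0.672, 0.001, 0.003]
ft_force: [-0.1, 0.4, -1.1]
grip_width: 0.0557
```

Request:
{"method": "apply_moves", "body": {
  "series": [
    [0,0,0.3,0,0,0,0.5],
    [0,0,0.3,0,0,0,0.5]
  ]
}}

```text
time: 4.38
position: [0.4193, -0.0572, 0.0572]
tool_rot: [0.74, 0.672, 0.001, 0.002]
ft_force: [-0.2, -0.2, -1.7]
grip_width: 0.0559
```

Request:
{"method": "apply_moves", "body": {
  "series": [
    [0,0,0.3,0,0,0,0.5],
    [0,0,0.3,0,0,0,0.5]
  ]
}}

```text
time: 4.55
position: [0.4185, -0.057, 0.0531]
tool_rot: [0.74, 0.672, 0.0, 0.001]
ft_force: [-0.1, -0.7, -0.7]
grip_width: 0.0555
```

Request:
{"method": "apply_moves", "body": {
  "series": [
    [0,0,1,0,0,0,0.5],
    [0,0,1.9,0,0,0,0.5],
    [0,0,1.9,0,0,0,0.5],
    [0,0,1.9,0,0,0,0.5]
  ]
}}

```text
time: 4.88
position: [0.4177, -0.0568, 0.0331]
tool_rot: [0.74, 0.672, -0.0, -0.001]
ft_force: [-0.7, -0.2, -1.5]
grip_width: 0.0559
```

Request:
{"method": "apply_moves", "body": {
  "series": [
    [0,0,0.2,0,0,0,0.5],
    [0,0,0.2,0,0,0,0.5]
  ]
}}

```text
time: 5.05
position: [0.4181, -0.057, 0.0315]
tool_rot: [0.74, 0.672, -0.0, -0.0]
ft_force: [-0.6, -0.4, -1.7]
grip_width: 0.0558
```

Request:
{"method": "apply_moves", "body": {
  "series": [
    [0,0,0.2,0,0,0,0.5],
    [0,0,0.2,0,0,0,0.5]
  ]
}}

```text
time: 5.22
position: [0.4182, -0.057, 0.0296]
tool_rot: [0.74, 0.672, -0.0, 0.0]
ft_force: [-0.4, -0.7, -0.5]
grip_width: 0.0559
```

Request:
{"method": "apply_moves", "body": {
  "series": [
    [0,0,0.2,0,0,0,0.5],
    [0,0,0.2,0,0,0,0.5]
  ]
}}

```text
time: 5.38
position: [0.4181, -0.057, 0.0275]
tool_rot: [0.74, 0.672, -0.0, -0.0]
ft_force: [0.6, -0.3, -1.4]
grip_width: 0.0555
```

Request:
{"method": "apply_moves", "body": {
  "series": [
    [0,0,0.2,0,0,0,0.5],
    [0,0,0.2,0,0,0,0.5],
    [0,0,0.2,0,0,0,0.5]
  ]
}}

```text
time: 5.63
position: [0.4181, -0.057, 0.0262]
tool_rot: [0.74, 0.672, 0.0, 0.0]
ft_force: [-0.6, -0.3, 6.0]
grip_width: 0.0558
```

Request:
{"method": "apply_moves", "body": {
  "series": [
    [0,0,0.15,0,0,0,0.5],
    [0,0,0.15,0,0,0,0.5],
    [0,0,0.15,0,0,0,0.5]
  ]
}}

```text
time: 5.88
position: [0.4181, -0.057, 0.0256]
tool_rot: [0.74, 0.672, 0.0, 0.001]
ft_force: [-1.3, 0.3, 17.8]
grip_width: 0.0556
```

Request:
{"method": "apply_moves", "body": {
  "series": [
    [0,0,-0.2,0,0,0,1],
    [0,0,-0.2,0,0,0,1],
    [0,0,-0.2,0,0,0,1],
    [0,0,-0.2,0,0,0,1],
    [0,0,-0.2,0,0,0,1]
  ]
}}

```text
time: 6.3
position: [0.4181, -0.057, 0.0259]
tool_rot: [0.74, 0.672, -0.0, -0.0]
ft_force: [-0.3, 0.1, 0.3]
grip_width: 0.081
```

Request:
{"method": "apply_moves", "body": {
  "series": [
    [0,0,-4,0,0,0,1],
    [0,0,-8,0,0,0,1],
    [0,0,-12,0,0,0,1],
    [0,0,-16,0,0,0,1],
    [0,0,-19,0,0,0,1]
  ]
}}

```text
time: 6.72
position: [0.4183, -0.057, 0.2186]
tool_rot: [0.74, 0.672, 0.0, 0.001]
ft_force: [1.3, 0.4, -0.8]
grip_width: 0.0869
```

```bash
python3 - <<'E'
from h import *
for n in("top","scene"):
    im=snap(n,n+"3")
    print("blue",[rect(n,c,.117) for c in blob(im,(100,120,50),(120,255,255))])
    print("yel",[(rect(n,c,.036),c.mean(0)) for c in blob(im,(22,120,80),(35,255,255),2)])
    # dark handle inside blue
    c=blob(im,(100,120,50),(120,255,255))[0]; m=np.zeros(im.shape[:2],np.uint8); cv2.fillPoly(m,[cv2.convexHull(c)],255); m=cv2.erode(m,np.ones((7,7)))
    d=((im.max(2)<60)&(m>0)).astype(np.uint8); k,l,s,ce=cv2.connectedComponentsWithStats(d); i=1+s[1:,4].argmax() if k>1 else 0
    print("handle",s[i],ray(n,ce[i],.145))
st()
E
```

```text
blue [[610.7, -26.2, 278.1, 131.1, 86.6]]
yel [([652.9, 199.9, 69.3, 47.2, 48.9], array([241.16176471, 172.69117647]))]
handle [316 178  30   5  60] [[ 0.60459809 -0.02479466  0.145     ]]
blue [[611.6, -27.0, 278.9, 128.9, 86.6]]
yel [([428.1, -71.7, 96.9, 74.0, 85.7], array([267.77272727, 228.375     ])), ([667.2, 189.5, 62.5, 61.6, 49.2], array([398.54545455, 196.31313131]))]
handle [332 209  20  27 183] [[ 0.61421002 -0.03490187  0.145     ]]
t 6.82 pos [ 0.421  -0.058   0.2203] ydir -5.52 z [ 0.0102 -0.0043 -0.9999] F [0.2 0.3 0.2] w 0.0869 q [-0.4   0.29  1.94  0.    0.9  -0.3 ]
```

View pics/scene3.png

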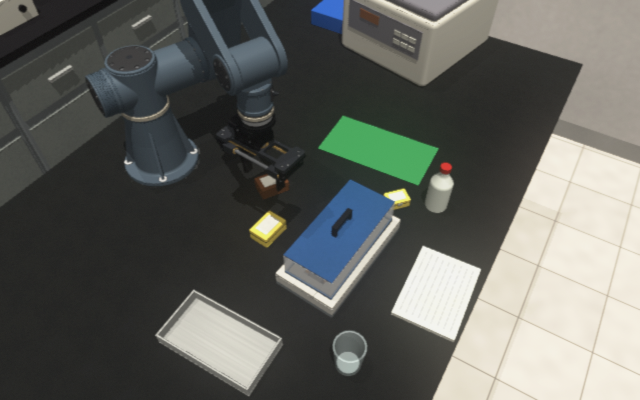

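Request:
{"method": "apply_moves", "body": {
  "series": [
    [4.8,18.9,0,0,0,-2.2,1],
    [4.8,18.9,0,0,0,-2.2,1],
    [4.8,18.9,0,0,0,-2.2,1],
    [4.8,18.9,0,0,0,-2.2,1],
    [4.8,18.9,0,0,0,-2.2,1]
  ]
}}

```text
time: 7.23
position: [0.6139, -0.0268, 0.2144]
tool_rot: [0.727, 0.686, 0.0, 0.0]
ft_force: [0.2, -0.5, 0.2]
grip_width: 0.0872
```

Request:
{"method": "apply_moves", "body": {
  "series": [
    [0,0,2,0,0,0,1],
    [0,0,3,0,0,0,0.6],
    [0,0,3,0,0,0,0.6],
    [0,0,3,0,0,0,0.6]
  ]
}}

```text
time: 7.57
position: [0.6085, -0.0271, 0.184]
tool_rot: [0.727, 0.686, -0.002, -0.002]
ft_force: [0.8, 0.2, 0.2]
grip_width: 0.0742
```

```bash
python3 - <<'E'
from h import *
go((.611,-.027,.144),-3.4)
E
```

```text
t 7.57 pos [ 0.6085 -0.0271  0.184 ] ydir -3.35 z [-0.0058  0.0013 -1.    ] F [0.8 0.2 0.2] w 0.0742 q [-0.23  0.58  1.52 -0.    1.05 -0.17]
shift [0.02 0.27 4.  ]
rot [-0.34 -0.05  0.05]
```

Request:
{"method": "apply_moves", "body": {
  "series": [
    [0,0.1,2,0,0,0,0.6],
    [0,0.1,3.9,0,0,0,0.6],
    [0,0.1,3.9,0,0,0,0.6],
    [0,0.1,3.9,0,0,0,0.6],
    [0,0.1,3.9,0,0,0,0.6]
  ]
}}

```text
time: 7.98
position: [0.6121, -0.0278, 0.1484]
tool_rot: [0.728, 0.686, 0.0, 0.001]
ft_force: [0.6, -0.5, 0.0]
grip_width: 0.0531
```

Request:
{"method": "apply_moves", "body": {
  "series": [
    [0,0,0,0,0,0,0],
    [0,0,0,0,0,0,0],
    [0,0,0,0,0,0,0],
    [0,0,0,0,0,0,0],
    [0,0,0,0,0,0,0]
  ],
  "newtons": 40
}}

```text
time: 8.4
position: [0.612, -0.0275, 0.1475]
tool_rot: [0.727, 0.686, 0.0, 0.0]
ft_force: [-0.2, 0.5, 0.3]
grip_width: 0.0265
```

Request:
{"method": "apply_moves", "body": {
  "series": [
    [0,0,0,0,0,0,0],
    [0,0,0,0,0,0,0],
    [0,0,0,0,0,0,0],
    [0,0,0,0,0,0,0],
    [0,0,0,0,0,0,0]
  ]
}}

```text
time: 8.82
position: [0.6107, -0.0273, 0.147]
tool_rot: [0.727, 0.686, -0.001, -0.001]
ft_force: [-5.1, -0.4, 2.5]
grip_width: 0.0134
```

Request:
{"method": "apply_moves", "body": {
  "series": [
    [0,0,-0.7,0,0,0,0],
    [0,0,-1.5,0,0,0,0],
    [0,0,-2.5,0,0,0,0],
    [0,0,-2.5,0,0,0,0],
    [0,0,-2.5,0,0,0,0]
  ]
}}

```text
time: 9.23
position: [0.613, -0.0277, 0.1733]
tool_rot: [0.727, 0.686, 0.001, 0.001]
ft_force: [-1.3, -0.6, -3.2]
grip_width: 0.0139
```

Request:
{"method": "apply_moves", "body": {
  "series": [
    [0,0,-2.5,0,0,0,0],
    [0,0,-5,0,0,0,0],
    [0,0,-7,0,0,0,0],
    [0,0,-7,0,0,0,0]
  ]
}}

```text
time: 9.57
position: [0.6148, -0.028, 0.2465]
tool_rot: [0.727, 0.686, 0.003, 0.004]
ft_force: [0.0, -1.2, -3.2]
grip_width: 0.0135
```

Request:
{"method": "apply_moves", "body": {
  "series": [
    [2.6,-0.8,0,0,0,-6.4,0],
    [5.2,-1.6,0,0,0,-12.8,0],
    [7.8,-2.3,0,0,0,-19.2,0],
    [10.4,-3.1,0,0,0,-25.6,0],
    [13,-3.9,0,0,0,-32,0]
  ]
}}

```text
time: 9.98
position: [0.5793, 0.1056, 0.2404]
tool_rot: [0.508, 0.861, -0.001, -0.001]
ft_force: [0.3, 0.3, -3.9]
grip_width: 0.0137
```

Request:
{"method": "apply_moves", "body": {
  "series": [
    [2.6,0.7,0,0,0,-6.4,0],
    [5.2,1.4,0,0,0,-12.8,0],
    [7.8,2.2,0,0,0,-19.2,0],
    [10.4,2.9,0,0,0,-25.6,0],
    [13.1,3.6,0,0,0,-32,0]
  ]
}}

```text
time: 10.4
position: [0.5481, 0.2377, 0.2403]
tool_rot: [0.251, 0.968, -0.001, -0.001]
ft_force: [0.3, 0.3, -5.3]
grip_width: 0.0134
```

Request:
{"method": "apply_moves", "body": {
  "series": [
    [2.3,2.5,0,0,0,-8,0],
    [4.6,5,0,0,0,-16,0],
    [6.9,7.5,0,0,0,-24,0],
    [9.2,10,0,0,0,-32.4,0],
    [9.2,10,0,0,0,-32.4,0]
  ]
}}

```text
time: 10.82
position: [0.5151, 0.3752, 0.2403]
tool_rot: [-0.032, 0.999, 0.002, -0.001]
ft_force: [0.1, 0.2, -4.4]
grip_width: 0.0131
```

```bash
python3 - <<'E'
from h import *
im=snap("top","top4")
go((.519,.369,.108),93)
print("mat",[(rect("top",c,.003)) for c in blob(im,(50,120,50),(75,255,255),3)])
print("blue",[(rect("top",c,z)) for c in blob(im,(100,120,50),(120,255,255)) for z in (.22,)])
E
```

```text
t 10.87 pos [0.516  0.3721 0.2401] ydir 93.68 z [-2.e-03 -1.e-04 -1.e+00] F [ 0.2 -1.4 -3.6] w 0.0136 q [ 0.45  0.54  1.4   0.    1.2  -1.19]
shift [-0.31 -0.33 13.21]
rot [ 0.   -0.12  0.68]
mat [[518.9, 365.1, 325.4, 169.7, 1.5], [632.5, 74.1, 61.6, 44.6, -1.1]]
blue [[512.5, 371.2, 278.9, 129.1, 3.2]]
```

View pics/top4.png

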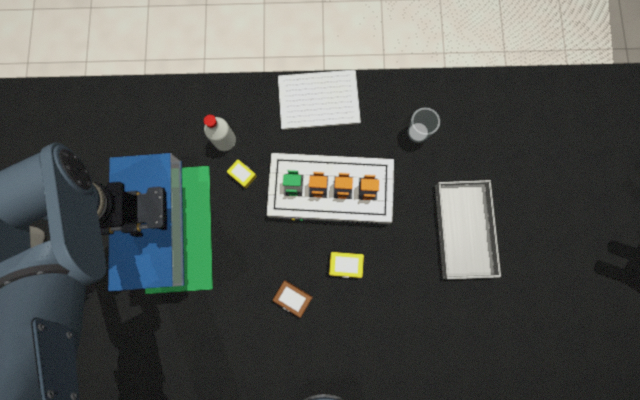

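Request:
{"method": "apply_moves", "body": {
  "series": [
    [-0.2,-0.3,3,0,0,0.6,0],
    [-0.2,-0.3,6,0,0,0.6,0],
    [-0.2,-0.3,9,0,0,0.6,0],
    [-0.2,-0.3,12,0,0,0.6,0],
    [-0.2,-0.3,12.7,0,0,0.6,0]
  ]
}}

```text
time: 11.28
position: [0.5165, 0.3632, 0.1088]
tool_rot: [-0.02, 1.0, -0.003, -0.005]
ft_force: [-1.8, -0.4, -3.5]
grip_width: 0.0135
```

Request:
{"method": "apply_moves", "body": {
  "series": [
    [0,0,0.2,0,0,0,0],
    [0,0,0.4,0,0,0,0],
    [0,0,0.4,0,0,0,0]
  ]
}}

```text
time: 11.53
position: [0.5215, 0.3664, 0.1123]
tool_rot: [-0.021, 1.0, 0.001, 0.001]
ft_force: [-0.5, -0.1, -3.1]
grip_width: 0.0134
```

Request:
{"method": "apply_moves", "body": {
  "series": [
    [0,0,0.2,0,0,0,0],
    [0,0,0.2,0,0,0,0],
    [0,0,0.2,0,0,0,0]
  ]
}}

```text
time: 11.78
position: [0.5208, 0.3664, 0.1104]
tool_rot: [-0.021, 1.0, 0.0, 0.001]
ft_force: [-0.0, -0.1, -3.8]
grip_width: 0.0136
```

Request:
{"method": "apply_moves", "body": {
  "series": [
    [0,0,0.2,0,0,0,0],
    [0,0,0.2,0,0,0,0],
    [0,0,0.2,0,0,0,0]
  ]
}}

```text
time: 12.03
position: [0.5202, 0.3661, 0.1072]
tool_rot: [-0.022, 1.0, -0.0, 0.0]
ft_force: [-0.2, 0.1, -3.7]
grip_width: 0.0132
```

Request:
{"method": "apply_moves", "body": {
  "series": [
    [0,0,0.2,0,0,0,0],
    [0,0,0.2,0,0,0,0],
    [0,0,0.2,0,0,0,0]
  ]
}}

```text
time: 12.28
position: [0.5202, 0.3661, 0.1049]
tool_rot: [-0.021, 1.0, -0.0, -0.0]
ft_force: [-0.1, 0.4, -4.2]
grip_width: 0.0136
```

Request:
{"method": "apply_moves", "body": {
  "series": [
    [0,0,0.2,0,0,0,0],
    [0,0,0.2,0,0,0,0],
    [0,0,0.2,0,0,0,0]
  ]
}}

```text
time: 12.53
position: [0.5202, 0.3661, 0.1048]
tool_rot: [-0.022, 1.0, -0.0, 0.0]
ft_force: [-2.1, -1.6, 5.6]
grip_width: 0.0135
```

```bash
python3 - <<'E'
from h import *
st()
E
```

```text
t 12.53 pos [0.5202 0.3661 0.1048] ydir 92.47 z [ 4.e-04 -0.e+00 -1.e+00] F [-2.1 -1.6  5.6] w 0.0135 q [ 0.44  0.71  1.51 -0.    0.92 -1.18]
```

Request:
{"method": "apply_moves", "body": {
  "series": [
    [0,0,0,0,0,0,0.5],
    [0,0,0,0,0,0,0.5],
    [0,0,0,0,0,0,0.5],
    [0,0,0,0,0,0,0.5],
    [0,0,0,0,0,0,0.5]
  ]
}}

```text
time: 12.95
position: [0.5204, 0.3662, 0.1031]
tool_rot: [-0.022, 1.0, 0.0, 0.0]
ft_force: [1.0, -0.1, -0.3]
grip_width: 0.0383
```

Request:
{"method": "apply_moves", "body": {
  "series": [
    [0,0,-2,0,0,0,0.5],
    [0,0,-6,0,0,0,0.8],
    [0,0,-10,0,0,0,0.8],
    [0,0,-13,0,0,0,0.8],
    [0,0,-13,0,0,0,0.8]
  ]
}}

```text
time: 13.37
position: [0.5242, 0.3682, 0.2408]
tool_rot: [-0.022, 1.0, 0.003, 0.007]
ft_force: [0.3, 0.6, 0.8]
grip_width: 0.0623
```

```bash
cat > m.py <<'E'
from h import *
A={n:snap(n,n+"_m") for n in("top","scene")}
for n,im in A.items():
    print(n)
    for nm,lo,hi in(("or",(5,150,80),(18,255,255)),("gr",(50,120,50),(80,255,255))):
        print(nm,[(rect(n,c,.102),c.mean(0).round(1)) for c in blob(im,lo,hi,4,25) if cv2.contourArea(c)<3000])
    print("blue",[rect(n,c,.075) for c in blob(im,(100,120,50),(120,255,255))])
    print("mat",[rect(n,c,.003) for c in blob(im,(50,120,50),(75,255,255))])
    print("white",[(rect(n,c,.045),rect(n,c,.035)) for c in blob(im,(0,0,110),(179,60,255),6,1000)])
    print("yel",[rect(n,c,.036) for c in blob(im,(22,120,80),(35,255,255),2)])
st()
E
python3 m.py; python3 -c "
import cv2
a=cv2.imread('pics/top_m.png')[140:300,260:510]
cv2.imwrite('pics/c5.png',cv2.resize(a,None,fx=3.2,fy=3.2,interpolation=cv2.INTER_CUBIC))"
```

```text
top
or [([595.1, -115.0, 55.7, 40.0, -2.3], array([369. , 186.8])), ([601.1, -55.1, 55.5, 37.9, -1.4], array([343. , 185.3])), ([605.2, 5.5, 56.9, 39.2, -8.7], array([317.7, 183.8]))]
gr [([507.5, 333.1, 292.0, 154.5, 3.0], array([195.9, 245.3])), ([610.8, 66.6, 55.7, 40.4, -1.1], array([291.7, 182.7]))]
blue [[519.7, 366.4, 281.0, 130.6, 2.4]]
mat [[518.5, 368.5, 322.5, 170.7, 3.0]]
white [([946.4, 9.7, 1734.3, 363.7, 88.4], [951.8, 9.9, 1751.5, 367.3, 88.4]), ([610.2, -26.3, 313.2, 163.4, 85.8], [612.2, -26.6, 316.3, 165.0, 85.8]), ([500.0, -362.7, 239.3, 130.5, 1.1], [500.9, -366.3, 241.7, 131.8, 1.1]), ([573.2, 707.0, 319.8, 197.4, 6.4], [574.9, 714.1, 323.0, 199.3, 6.4])]
yel [[418.2, -61.2, 84.1, 59.6, 84.3], [652.8, 200.0, 69.3, 46.9, 48.9]]
scene
or [([609.9, -121.1, 51.0, 44.2, 0.4], array([319.4, 259.1])), ([615.7, -57.3, 50.1, 48.4, -1.8], array([335.5, 241. ])), ([617.4, 1.6, 51.6, 45.7, 14.8], array([348.9, 224.1]))]
gr [([559.9, 269.0, 290.6, 154.0, 3.3], array([381.2, 162.9])), ([619.6, 65.3, 40.1, 24.8, 86.7], array([362.4, 205.9]))]
blue [[520.5, 364.5, 281.5, 132.2, 2.5]]
mat [[520.7, 367.5, 320.8, 169.9, 3.3]]
white [([772.5, 654.0, 1860.5, 837.9, -81.3], [770.9, 667.2, 1878.9, 846.2, -81.3]), ([615.9, -33.9, 325.6, 170.1, 85.9], [612.7, -27.5, 328.8, 171.8, 85.9]), ([510.9, -373.9, 246.2, 136.6, 1.3], [506.7, -370.9, 248.6, 137.9, 1.3]), ([543.7, 304.0, 303.6, 156.7, 23.0], [539.8, 313.8, 306.6, 158.3, 23.0]), ([764.2, -256.5, 92.8, 69.9, -60.1], [762.5, -252.3, 93.7, 70.6, -60.1])]
yel [[427.8, -71.2, 97.6, 74.2, 85.2], [663.7, 185.7, 72.4, 61.6, 48.6]]
t 13.47 pos [0.521  0.3665 0.2348] ydir 92.47 z [ 0.0034  0.0016 -1.    ] F [ 0.   0.4 -0.2] w 0.0669 q [ 0.44  0.55  1.41 -0.    1.18 -1.18]
```

View pics/c5.png

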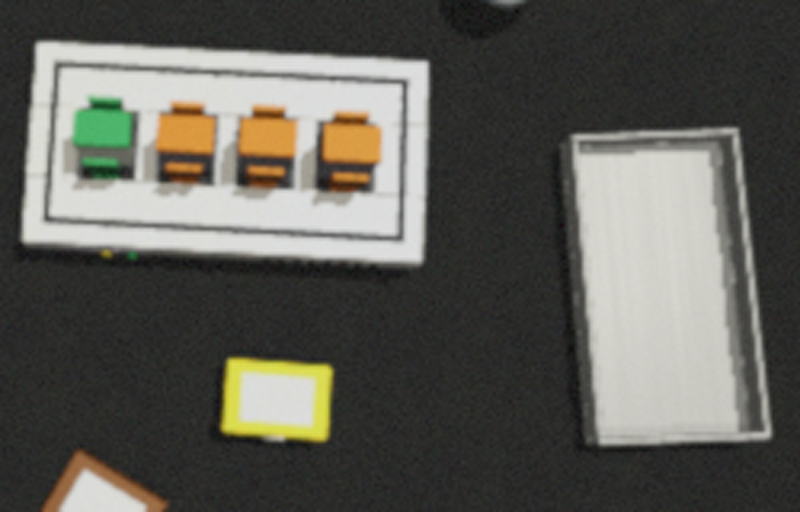

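Request:
{"method": "apply_moves", "body": {
  "series": [
    [-0.4,-3.3,0,0,0,6.4,1],
    [-0.8,-6.6,0,0,0,12.9,1],
    [-1.2,-9.8,0,0,0,19.3,1],
    [-1.6,-13,0,0,0,25.8,1],
    [-2,-16.3,0,0,0,32.2,1]
  ]
}}

```text
time: 13.88
position: [0.5458, 0.2027, 0.2308]
tool_rot: [0.259, 0.966, -0.001, -0.002]
ft_force: [1.0, -0.2, -0.3]
grip_width: 0.086
```

Request:
{"method": "apply_moves", "body": {
  "series": [
    [-2.1,-2.5,0,0,0,6.4,1],
    [-4.2,-5,0,0,0,12.9,1],
    [-6.3,-7.6,0,0,0,19.3,1],
    [-8.4,-10.1,0,0,0,25.8,1],
    [-10.4,-12.7,0,0,0,32.2,1]
  ]
}}

```text
time: 14.3
position: [0.5734, 0.0408, 0.2309]
tool_rot: [0.517, 0.856, -0.001, -0.002]
ft_force: [0.6, 0.1, -1.0]
grip_width: 0.0869
```

Request:
{"method": "apply_moves", "body": {
  "series": [
    [-3.1,-1,0,0,0,6.5,1],
    [-6.2,-2.1,0,0,0,13,1],
    [-9.3,-3.1,0,0,0,19.5,1],
    [-12.4,-4.2,0,0,0,26,1],
    [-15.5,-5.2,0,0,0,32.3,1]
  ]
}}

```text
time: 14.72
position: [0.6002, -0.1202, 0.2307]
tool_rot: [0.735, 0.678, -0.001, -0.002]
ft_force: [0.9, -0.3, -1.1]
grip_width: 0.0871
```

Request:
{"method": "apply_moves", "body": {
  "series": [
    [0,0,0,0,0,0,1],
    [0,0,4,0,0,0,1],
    [0,0,8,0,0,0,1],
    [0,0,8,0,0,0,1],
    [0,0,8,0,0,0,1]
  ]
}}

```text
time: 15.13
position: [0.5987, -0.1176, 0.1495]
tool_rot: [0.733, 0.681, -0.002, -0.004]
ft_force: [1.2, -0.5, 1.2]
grip_width: 0.0867
```

```bash
python3 - <<'E'
from h import *
go((.6034,-.119,.077),-4.2)
E
```

```text
t 15.13 pos [ 0.5987 -0.1176  0.1495] ydir -4.21 z [-0.0092  0.0037 -1.    ] F [ 1.2 -0.5  1.2] w 0.0867 q [-0.38  0.62  1.55  0.    0.98 -0.3 ]
shift [-0.12  0.55  7.24]
rot [-0.54 -0.17 -0.01]
```

Request:
{"method": "apply_moves", "body": {
  "series": [
    [0,0.2,2,0,0,0,1],
    [0,0.2,4,0,0,0,1],
    [0,0.2,5,0,0,0,1],
    [0,0.2,5,0,0,0,1],
    [0,0.2,5,0,0,0,1]
  ]
}}

```text
time: 15.55
position: [0.6041, -0.119, 0.1043]
tool_rot: [0.733, 0.681, 0.0, 0.001]
ft_force: [-0.7, -0.1, 0.3]
grip_width: 0.0872
```

Request:
{"method": "apply_moves", "body": {
  "series": [
    [0,0,0,0,0,0,1],
    [0,0,0,0,0,0,1],
    [0,0,0,0,0,0,1]
  ]
}}

```text
time: 15.8
position: [0.6043, -0.1193, 0.1045]
tool_rot: [0.733, 0.681, 0.001, 0.001]
ft_force: [0.3, 0.9, 0.1]
grip_width: 0.0871
```

```bash
python3 - <<'E'
from h import *
im=snap("scene")
go((.6034,-.119,.077),-4.2)
cv2.imwrite("pics/c6.png",cv2.resize(im[180:320,250:420,::-1],None,fx=4,fy=4))
E
```

```text
t 15.85 pos [ 0.6041 -0.1193  0.1043] ydir -4.24 z [ 1.8e-03 -7.0e-04 -1.0e+00] F [-0.5 -0.7 -0.1] w 0.087 q [-0.38  0.69  1.57  0.    0.88 -0.3 ]
shift [ 0.03 -0.08  2.73]
rot [ 0.11  0.03 -0.04]
```

View pics/c6.png

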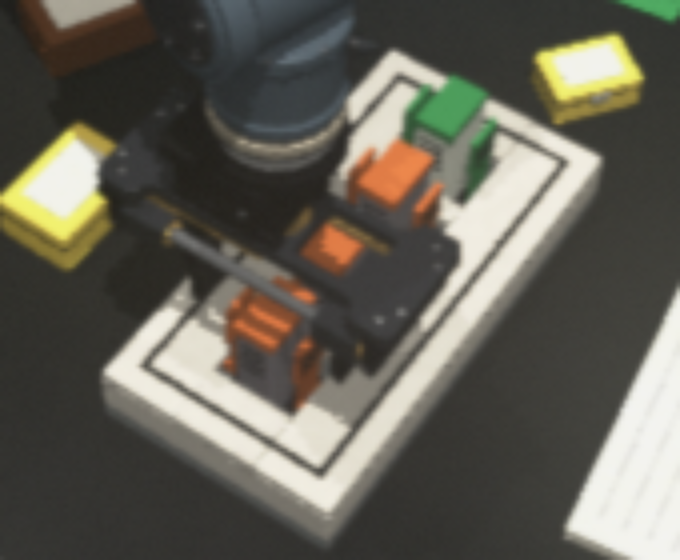

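Request:
{"method": "apply_moves", "body": {
  "series": [
    [0,0,1,0,0,0,1],
    [0,0,2,0,0,0,1],
    [0,0,2.7,0,0,0,1],
    [0,0,2.7,0,0,0,0.8],
    [0,0,2.7,0,0,0,0.65]
  ]
}}

```text
time: 16.27
position: [0.6028, -0.1188, 0.0748]
tool_rot: [0.733, 0.68, -0.001, -0.001]
ft_force: [-0.2, 0.3, -0.0]
grip_width: 0.08
```

Request:
{"method": "apply_moves", "body": {
  "series": [
    [0,0,0,0,0,0,0.3],
    [0,0,0,0,0,0,0.3],
    [0,0,0,0,0,0,0.3],
    [0,0,0,0,0,0,0.3],
    [0,0,0,0,0,0,0.3]
  ],
  "newtons": 25
}}

```text
time: 16.68
position: [0.6035, -0.1191, 0.0765]
tool_rot: [0.733, 0.681, -0.0, 0.0]
ft_force: [-0.2, -0.5, 0.8]
grip_width: 0.048
```

Request:
{"method": "apply_moves", "body": {
  "series": [
    [0,0,0,0,0,0,0.3],
    [0,0,0,0,0,0,0.3],
    [0,0,0,0,0,0,0.3],
    [0,0,0,0,0,0,0.3],
    [0,0,0,0,0,0,0.3]
  ]
}}

```text
time: 17.1
position: [0.6033, -0.1191, 0.0768]
tool_rot: [0.733, 0.681, -0.0, -0.0]
ft_force: [-1.7, 0.2, 5.3]
grip_width: 0.0335
```

Request:
{"method": "apply_moves", "body": {
  "series": [
    [0,0,-0.2,0,0,0,0.3],
    [0,0,-0.4,0,0,0,0.3],
    [0,0,-0.4,0,0,0,0.3]
  ]
}}

```text
time: 17.35
position: [0.6036, -0.1191, 0.0801]
tool_rot: [0.733, 0.68, 0.0, 0.0]
ft_force: [0.0, 0.5, -1.9]
grip_width: 0.0334
```

```bash
python3 -c "
from h import *
st()"
```

```text
t 17.35 pos [ 0.6036 -0.1191  0.0801] ydir -4.24 z [ 2.e-04 -0.e+00 -1.e+00] F [ 0.   0.5 -1.9] w 0.0334 q [-0.38  0.73  1.58  0.    0.84 -0.3 ]
```

Request:
{"method": "apply_moves", "body": {
  "series": [
    [0,0,-0.4,0,0,0,0.3],
    [0,0,-0.8,0,0,0,0.3],
    [0,0,-1.2,0,0,0,0.3],
    [0,0,-1.6,0,0,0,0.3],
    [0,0,-1.6,0,0,0,0.3]
  ]
}}

```text
time: 17.77
position: [0.6042, -0.1193, 0.0972]
tool_rot: [0.733, 0.681, 0.0, 0.001]
ft_force: [-1.2, -0.1, -0.8]
grip_width: 0.033
```

Request:
{"method": "apply_moves", "body": {
  "series": [
    [0,0,-0.6,0,0,0,0.3],
    [0,0,-1.2,0,0,0,0.3],
    [0,0,-1.8,0,0,0,0.3],
    [0,0,-2.5,0,0,0,0.3],
    [0,0,-2.5,0,0,0,0.3]
  ]
}}

```text
time: 18.18
position: [0.6046, -0.1195, 0.123]
tool_rot: [0.733, 0.68, 0.001, 0.002]
ft_force: [0.1, -0.8, -1.4]
grip_width: 0.033
```

Request:
{"method": "apply_moves", "body": {
  "series": [
    [0,0,-2,0,0,0,0.3],
    [0,0,-4,0,0,0,0.3],
    [0,0,-6,0,0,0,0.3],
    [0,0,-6.5,0,0,0,0.3],
    [0,0,-6.5,0,0,0,0.3]
  ]
}}

```text
time: 18.6
position: [0.6047, -0.1195, 0.188]
tool_rot: [0.733, 0.681, 0.001, 0.002]
ft_force: [0.3, -1.1, -1.9]
grip_width: 0.0333
```

```bash
python3 - <<'E'
from h import *
im=snap("scene")
go((.576,-.365,.18),-89)
cv2.imwrite("pics/c7.png",cv2.resize(im[150:310,240:410,::-1],None,fx=3.5,fy=3.5))
E
```

```text
t 18.65 pos [ 0.6037 -0.1192  0.1865] ydir -4.23 z [ 1.2e-03 -5.0e-04 -1.0e+00] F [-0.  -0.4 -1.8] w 0.0332 q [-0.38  0.58  1.51 -0.    1.05 -0.3 ]
shift [-24.72  -0.95   0.66]
rot [ 7.000e-02 -3.000e-02  8.477e+01]
```

View pics/c7.png

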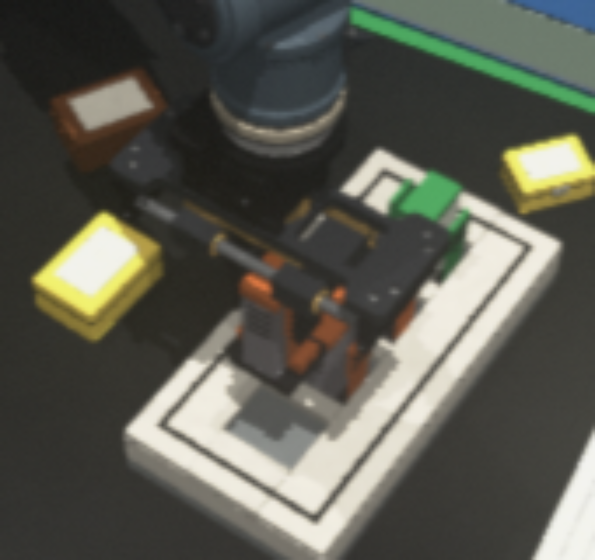

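Request:
{"method": "apply_moves", "body": {
  "series": [
    [-1.7,-0.1,0,0,0,5.7,0.3],
    [-3.3,-0.1,0,0,0,11.3,0.3],
    [-5,-0.2,0,0,0,17,0.3],
    [-6.6,-0.3,0,0,0,22.6,0.3],
    [-8.3,-0.3,0,0,0,28.3,0.3]
  ]
}}

```text
time: 19.07
position: [0.593, -0.2016, 0.1839]
tool_rot: [0.878, 0.479, -0.001, -0.002]
ft_force: [0.8, -0.4, -2.9]
grip_width: 0.0334
```

Request:
{"method": "apply_moves", "body": {
  "series": [
    [-1.5,0.7,0,0,0,5.7,0.3],
    [-3,1.4,0,0,0,11.3,0.3],
    [-4.5,2.2,0,0,0,17,0.3],
    [-5.9,2.9,0,0,0,22.6,0.3],
    [-7.4,3.6,0,0,0,28.3,0.3]
  ]
}}

```text
time: 19.48
position: [0.5838, -0.2834, 0.1838]
tool_rot: [0.968, 0.249, -0.001, -0.002]
ft_force: [1.8, 0.4, -3.1]
grip_width: 0.033
```

Request:
{"method": "apply_moves", "body": {
  "series": [
    [-1.2,1.7,0,0,0,7.1,0.3],
    [-2.4,3.4,0,0,0,14.1,0.3],
    [-3.6,5,0,0,0,21.2,0.3],
    [-4.8,6.7,0,0,0,28.2,0.3],
    [-4.8,6.7,0,0,0,28.2,0.3]
  ]
}}

```text
time: 19.9
position: [0.5744, -0.3695, 0.1839]
tool_rot: [1.0, 0.005, -0.001, 0.001]
ft_force: [0.2, -0.2, -1.1]
grip_width: 0.0328
```

```bash
python3 - <<'E'
from h import *
for n,z in(("top",.035),("scene",.035)):
    im=snap(n,n+"8"); print([(rect(n,c,z)) for c in blob(im,(0,0,110),(179,60,255),4,2000)])
go((.576,-.365,.18),-89)
E
```

```text
[[951.8, 9.9, 1751.5, 367.3, 88.4], [477.6, -315.5, 339.2, 285.9, 49.0], [224.2, -582.2, 377.8, 216.1, 49.4], [612.2, -26.4, 315.9, 165.3, 85.8]]
[[951.7, 667.9, 1582.9, 1211.1, -58.1], [123.8, -37.1, 448.1, 310.5, -43.1], [612.8, -27.4, 328.7, 171.6, 85.8], [-333.8, 406.7, 732.9, 192.0, -43.3]]
t 20.0 pos [ 0.5745 -0.3653  0.1839] ydir -89.06 z [-0.0027  0.0029 -1.    ] F [ 0.6  0.7 -1.9] w 0.0331 q [-0.73  0.67  1.33  0.    1.15  0.82]
shift [ 0.15 -0.03  0.39]
rot [-0.17  0.15 -0.06]
```

View pics/scene8.png

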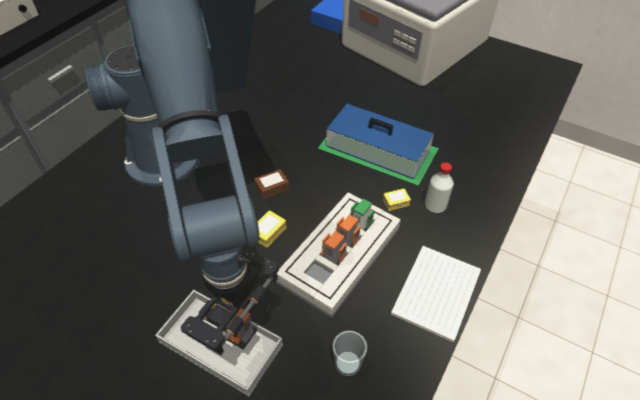

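Request:
{"method": "apply_moves", "body": {
  "series": [
    [0.1,0,3,0,0,0,0.3],
    [0.1,0,6,0,0,0,0.3],
    [0.1,0,9,0,0,0,0.3],
    [0.1,0,10.4,0,0,0,0.3],
    [0.1,0,10.4,0,0,0,0.3]
  ]
}}

```text
time: 20.42
position: [0.574, -0.3616, 0.0771]
tool_rot: [1.0, 0.009, -0.004, -0.004]
ft_force: [-0.4, 1.0, -2.3]
grip_width: 0.033
```

Request:
{"method": "apply_moves", "body": {
  "series": [
    [0,0,0.3,0,0,0,0.3],
    [0,0,0.6,0,0,0,0.3],
    [0,0,0.8,0,0,0,0.3],
    [0,0,0.8,0,0,0,0.3]
  ]
}}

```text
time: 20.75
position: [0.5774, -0.3657, 0.0754]
tool_rot: [1.0, 0.009, 0.001, 0.001]
ft_force: [-1.4, 1.0, -2.0]
grip_width: 0.0333
```

Request:
{"method": "apply_moves", "body": {
  "series": [
    [0,0,0.2,0,0,0,0.3],
    [0,0,0.2,0,0,0,0.3],
    [0,0,0.2,0,0,0,0.3]
  ]
}}

```text
time: 21.0
position: [0.5768, -0.3655, 0.0726]
tool_rot: [1.0, 0.008, 0.0, 0.0]
ft_force: [0.5, 0.2, -1.4]
grip_width: 0.0334
```

Request:
{"method": "apply_moves", "body": {
  "series": [
    [0,0,0.1,0,0,0,0.3],
    [0,0,0.1,0,0,0,0.3],
    [0,0,0.1,0,0,0,0.3]
  ]
}}

```text
time: 21.25
position: [0.5767, -0.3653, 0.0711]
tool_rot: [1.0, 0.008, -0.0, -0.0]
ft_force: [0.1, 0.1, -1.7]
grip_width: 0.0335
```

Request:
{"method": "apply_moves", "body": {
  "series": [
    [0,0,0.1,0,0,0,0.3],
    [0,0,0.1,0,0,0,0.3],
    [0,0,0.1,0,0,0,0.3]
  ]
}}

```text
time: 21.5
position: [0.5766, -0.3652, 0.0699]
tool_rot: [1.0, 0.008, -0.0, -0.0]
ft_force: [-0.7, -0.5, -1.7]
grip_width: 0.0333
```

Request:
{"method": "apply_moves", "body": {
  "series": [
    [0,0,0.1,0,0,0,0.3],
    [0,0,0.1,0,0,0,0.3],
    [0,0,0.1,0,0,0,0.3]
  ]
}}

```text
time: 21.75
position: [0.5767, -0.3653, 0.0691]
tool_rot: [1.0, 0.008, -0.0, -0.0]
ft_force: [0.8, 0.7, -1.6]
grip_width: 0.0333
```

Request:
{"method": "apply_moves", "body": {
  "series": [
    [0,0,0.1,0,0,0,0.3],
    [0,0,0.1,0,0,0,0.3],
    [0,0,0.1,0,0,0,0.3]
  ]
}}

```text
time: 22.0
position: [0.5768, -0.3653, 0.0689]
tool_rot: [1.0, 0.008, 0.0, 0.0]
ft_force: [-1.1, 0.9, 3.2]
grip_width: 0.0332
```

Request:
{"method": "apply_moves", "body": {
  "series": [
    [0,0,0,0,0,0,0.6],
    [0,0,0,0,0,0,0.9],
    [0,0,0,0,0,0,0.9],
    [0,0,0,0,0,0,0.9],
    [0,0,0,0,0,0,0.9]
  ]
}}

```text
time: 22.42
position: [0.5769, -0.3654, 0.0679]
tool_rot: [1.0, 0.008, 0.0, 0.0]
ft_force: [-0.3, -0.7, 0.2]
grip_width: 0.059
```

Request:
{"method": "apply_moves", "body": {
  "series": [
    [0,0,-1,0,0,0,1],
    [0,0,-4,0,0,0,1],
    [0,0,-8,0,0,0,1],
    [0,0,-12,0,0,0,1],
    [0,0,-12,0,0,0,1]
  ]
}}

```text
time: 22.83
position: [0.5812, -0.369, 0.1982]
tool_rot: [1.0, 0.008, 0.007, 0.006]
ft_force: [1.6, -1.9, 1.3]
grip_width: 0.0855
```

Request:
{"method": "apply_moves", "body": {
  "series": [
    [0.2,-2,0,0,0,-5.7,1],
    [0.5,-4.1,0,0,0,-11.3,1],
    [0.7,-6.1,0,0,0,-17,1],
    [1,-8.2,0,0,0,-22.6,1],
    [1.2,-10.2,0,0,0,-28.3,1]
  ]
}}

```text
time: 23.25
position: [0.5873, -0.2623, 0.1886]
tool_rot: [0.967, 0.255, 0.0, 0.0]
ft_force: [-0.6, -0.1, 0.2]
grip_width: 0.0871
```

Request:
{"method": "apply_moves", "body": {
  "series": [
    [1.2,-1.7,0,0,0,-5.7,1],
    [2.4,-3.4,0,0,0,-11.3,1],
    [3.5,-5,0,0,0,-17,1],
    [4.7,-6.7,0,0,0,-22.6,1],
    [5.9,-8.4,0,0,0,-28.3,1]
  ]
}}

```text
time: 23.67
position: [0.5977, -0.1602, 0.1886]
tool_rot: [0.875, 0.484, 0.0, 0.0]
ft_force: [0.5, 1.0, -0.7]
grip_width: 0.0867
```

Request:
{"method": "apply_moves", "body": {
  "series": [
    [2.3,-1.2,0,0,0,-7.1,1],
    [4.6,-2.3,0,0,0,-14.1,1],
    [6.9,-3.5,0,0,0,-21.2,1],
    [9.2,-4.6,0,0,0,-28.2,1],
    [9.2,-4.6,0,0,0,-28.2,1]
  ]
}}

```text
time: 24.08
position: [0.6079, -0.0541, 0.1885]
tool_rot: [0.73, 0.683, 0.001, -0.001]
ft_force: [-0.3, -0.3, 0.1]
grip_width: 0.0871
```

Request:
{"method": "apply_moves", "body": {
  "series": [
    [0,0,3,0,0,0,1],
    [0,0,6,0,0,0,1],
    [0,0,8,0,0,0,1],
    [0,0,8,0,0,0,1],
    [0,0,8,0,0,0,1]
  ]
}}

```text
time: 24.5
position: [0.6075, -0.059, 0.1075]
tool_rot: [0.733, 0.68, -0.001, -0.001]
ft_force: [-0.1, 0.6, 0.9]
grip_width: 0.087
```

```bash
python3 - <<'E'
from h import *
im=snap("scene","s9"); im=snap("scene")
go((.6079,-.0572,.077),-4.2)
print("tray",[rect("scene",c,.035) for c in blob(im,(0,0,110),(179,60,255),5,2000)])
print("or",[(rect("scene",c,.09),c.mean(0)) for c in blob(im,(3,150,60),(18,255,255),6,15)])
E
```

```text
t 24.6 pos [ 0.6092 -0.0594  0.1095] ydir -4.29 z [ 2.9e-03 -9.0e-04 -1.0e+00] F [0.5 0.7 0.4] w 0.0872 q [-0.28  0.68  1.57 -0.    0.88 -0.2 ]
shift [ 0.21 -0.15  3.25]
rot [ 0.17  0.04 -0.09]
tray [[951.7, 667.9, 1582.9, 1211.1, -58.1], [506.7, -370.9, 248.6, 138.0, 1.4], [612.6, -27.4, 328.7, 171.3, 85.8]]
or [([584.8, -380.1, 74.0, 51.8, -87.9], array([244.05454545, 348.67272727])), ([604.5, -57.9, 36.8, 32.6, 2.3], array([331.95348837, 241.30232558])), ([611.7, 10.8, 26.2, 24.5, -8.2], array([348.4137931 , 222.48275862]))]
```

View pics/s9.png

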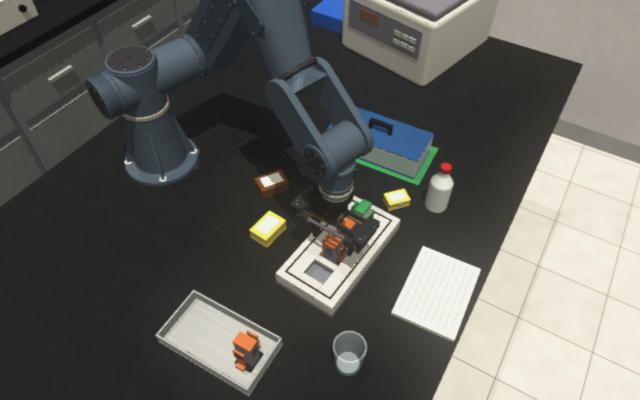

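Request:
{"method": "apply_moves", "body": {
  "series": [
    [0.2,-0.1,1,0,0,0,1],
    [0.2,-0.1,2,0,0,0,1],
    [0.2,-0.1,3.1,0,0,0,1],
    [0.2,-0.1,3.1,0,0,0,0.8],
    [0.2,-0.1,3.1,0,0,0,0.65]
  ]
}}

```text
time: 25.02
position: [0.6063, -0.0564, 0.076]
tool_rot: [0.733, 0.68, -0.001, -0.001]
ft_force: [0.3, 0.6, -0.4]
grip_width: 0.0796
```

Request:
{"method": "apply_moves", "body": {
  "series": [
    [0,0,0,0,0,0,0.3],
    [0,0,0,0,0,0,0.3],
    [0,0,0,0,0,0,0.3],
    [0,0,0,0,0,0,0.3],
    [0,0,0,0,0,0,0.3]
  ]
}}

```text
time: 25.43
position: [0.6079, -0.0568, 0.0777]
tool_rot: [0.733, 0.68, 0.001, 0.001]
ft_force: [0.4, -0.3, 1.2]
grip_width: 0.048
```

Request:
{"method": "apply_moves", "body": {
  "series": [
    [0,0,0,0,0,0,0.3],
    [0,0,0,0,0,0,0.3],
    [0,0,0,0,0,0,0.3],
    [0,0,0,0,0,0,0.3],
    [0,0,0,0,0,0,0.3]
  ]
}}

```text
time: 25.85
position: [0.6081, -0.0568, 0.078]
tool_rot: [0.733, 0.68, 0.001, 0.001]
ft_force: [1.0, 1.6, 6.1]
grip_width: 0.0333
```

Request:
{"method": "apply_moves", "body": {
  "series": [
    [0,0,-0.2,0,0,0,0.3],
    [0,0,-0.4,0,0,0,0.3],
    [0,0,-0.4,0,0,0,0.3]
  ]
}}

```text
time: 26.1
position: [0.6062, -0.0564, 0.0807]
tool_rot: [0.733, 0.681, -0.001, -0.001]
ft_force: [-0.3, 0.2, -2.1]
grip_width: 0.0332
```

Request:
{"method": "apply_moves", "body": {
  "series": [
    [0,0,-0.6,0,0,0,0.3],
    [0,0,-1.2,0,0,0,0.3],
    [0,0,-1.8,0,0,0,0.3],
    [0,0,-2.4,0,0,0,0.3],
    [0,0,-3,0,0,0,0.3]
  ]
}}

```text
time: 26.52
position: [0.6072, -0.0566, 0.112]
tool_rot: [0.733, 0.68, 0.0, 0.0]
ft_force: [-0.5, 1.0, -0.5]
grip_width: 0.0333
```

Request:
{"method": "apply_moves", "body": {
  "series": [
    [0,0,-1.5,0,0,0,0.3],
    [0,0,-3,0,0,0,0.3],
    [0,0,-5.5,0,0,0,0.3],
    [0,0,-7.6,0,0,0,0.3],
    [0,0,-7.6,0,0,0,0.3]
  ]
}}

```text
time: 26.93
position: [0.61, -0.0573, 0.1923]
tool_rot: [0.733, 0.681, 0.003, 0.004]
ft_force: [0.7, -0.4, -1.4]
grip_width: 0.0335
```

Request:
{"method": "apply_moves", "body": {
  "series": [
    [-2.1,-0.6,0,0,0,5.7,0.3],
    [-4.2,-1.1,0,0,0,11.3,0.3],
    [-6.3,-1.7,0,0,0,17,0.3],
    [-8.4,-2.2,0,0,0,22.6,0.3],
    [-10.5,-2.8,0,0,0,28.3,0.3]
  ]
}}

```text
time: 27.35
position: [0.5706, -0.1598, 0.1866]
tool_rot: [0.878, 0.479, -0.0, -0.0]
ft_force: [-0.7, 0.0, -1.1]
grip_width: 0.0331
```

Request:
{"method": "apply_moves", "body": {
  "series": [
    [-2.1,0.5,0,0,0,5.7,0.3],
    [-4.2,1,0,0,0,11.3,0.3],
    [-6.4,1.5,0,0,0,17,0.3],
    [-8.5,2,0,0,0,22.6,0.3],
    [-10.6,2.5,0,0,0,28.3,0.3]
  ]
}}

```text
time: 27.77
position: [0.5345, -0.2627, 0.1865]
tool_rot: [0.968, 0.249, -0.0, -0.0]
ft_force: [0.9, -0.5, -1.3]
grip_width: 0.0331
```

Request:
{"method": "apply_moves", "body": {
  "series": [
    [-2,1.8,0,0,0,7.1,0.3],
    [-4,3.6,0,0,0,14.1,0.3],
    [-6,5.5,0,0,0,21.2,0.3],
    [-8.1,7.3,0,0,0,28.2,0.3],
    [-8.1,7.3,0,0,0,28.2,0.3]
  ]
}}

```text
time: 28.18
position: [0.4988, -0.3708, 0.1867]
tool_rot: [1.0, 0.004, 0.0, 0.002]
ft_force: [0.4, 1.0, -1.7]
grip_width: 0.0335
```

```bash
python3 - <<'E'
from h import *
im=snap("top","t10"); snap("scene","s10")
go((.501,-.365,.083),-89)
for n in("t10","s10"):
    im=cv2.imread(f"pics/{n}.png")[:,:,::-1]; k="top" if n[0]=="t" else "scene"
    print("or",[(rect(k,c,.09),c.mean(0)) for c in blob(im,(3,150,60),(18,255,255),6,15)])
    print([(rect(k,c,.035)) for c in blob(im,(0,0,110),(179,60,255),5,2000)])
E
```

```text
t 28.28 pos [ 0.4994 -0.366   0.1864] ydir -89.13 z [-7.0e-04  1.2e-03 -1.0e+00] F [ 0.8  0.9 -2. ] w 0.0331 q [-0.81  0.58  1.5   0.    1.06  0.74]
shift [ 0.17 -0.09 10.34]
rot [-0.07  0.04 -0.13]
or [([577.9, -349.2, 76.4, 40.4, -86.5], array([468.6627907 , 194.75581395])), ([607.3, 5.2, 56.3, 40.7, -1.2], array([317.62686567, 183.71641791])), ([351.2, 82.5, 55.7, 42.0, -36.5], array([283.52941176, 291.32941176])), ([331.1, 50.1, 54.1, 33.6, -33.9], array([301.69411765, 305.22352941]))]
[[951.8, 9.9, 1751.5, 367.3, 88.4], [324.9, -368.6, 382.0, 263.0, 43.7], [612.3, -26.7, 316.1, 165.3, 85.8], [513.7, -663.2, 251.2, 244.2, -40.7], [183.3, -576.7, 253.9, 162.4, 89.4]]
or [([585.1, -380.2, 74.3, 52.2, -86.7], array([243.83783784, 348.83783784])), ([615.7, 9.9, 50.7, 43.6, -5.3], array([349.375     , 223.83928571])), ([453.1, -318.2, 38.8, 25.8, -23.9], array([209.45454545, 295.95454545])), ([474.6, -369.9, 32.7, 19.3, -41.2], array([203.76315789, 318.26315789]))]
[[951.7, 667.9, 1582.9, 1211.1, -58.1], [0.3, 4.6, 476.0, 227.7, -44.8], [612.9, -27.4, 328.7, 171.8, 85.8], [506.9, -371.0, 248.5, 137.8, 1.2]]
```

Request:
{"method": "apply_moves", "body": {
  "series": [
    [0.1,0,3,0,0,0,0.3],
    [0.1,0,6,0,0,0,0.3],
    [0.1,0,9,0,0,0,0.3],
    [0.1,0,10.6,0,0,0,0.3],
    [0.1,0,10.6,0,0,0,0.3]
  ]
}}

```text
time: 28.7
position: [0.4991, -0.3612, 0.0767]
tool_rot: [1.0, 0.01, -0.003, -0.004]
ft_force: [-0.1, 1.4, -1.1]
grip_width: 0.0333
```

Request:
{"method": "apply_moves", "body": {
  "series": [
    [0,0,0.3,0,0,0,0.3],
    [0,0,0.6,0,0,0,0.3],
    [0,0,0.8,0,0,0,0.3],
    [0,0,0.8,0,0,0,0.3]
  ]
}}

```text
time: 29.03
position: [0.5019, -0.3655, 0.0741]
tool_rot: [1.0, 0.009, 0.001, 0.001]
ft_force: [0.3, 1.0, -0.7]
grip_width: 0.0331
```

Request:
{"method": "apply_moves", "body": {
  "series": [
    [0,0,0.1,0,0,0,0.3],
    [0,0,0.1,0,0,0,0.3],
    [0,0,0.1,0,0,0,0.3]
  ]
}}

```text
time: 29.28
position: [0.5015, -0.3655, 0.0727]
tool_rot: [1.0, 0.008, 0.0, 0.0]
ft_force: [-1.4, 0.3, -1.3]
grip_width: 0.0335
```

Request:
{"method": "apply_moves", "body": {
  "series": [
    [0,0,0.1,0,0,0,0.3],
    [0,0,0.1,0,0,0,0.3],
    [0,0,0.1,0,0,0,0.3]
  ]
}}

```text
time: 29.53
position: [0.5012, -0.3652, 0.0711]
tool_rot: [1.0, 0.008, -0.0, -0.0]
ft_force: [-0.2, 0.7, -1.5]
grip_width: 0.0333
```

Request:
{"method": "apply_moves", "body": {
  "series": [
    [0,0,0.1,0,0,0,0.3],
    [0,0,0.1,0,0,0,0.3],
    [0,0,0.1,0,0,0,0.3]
  ]
}}

```text
time: 29.78
position: [0.5013, -0.3654, 0.0701]
tool_rot: [1.0, 0.008, 0.0, 0.0]
ft_force: [0.7, 0.1, -1.5]
grip_width: 0.0332
```

Request:
{"method": "apply_moves", "body": {
  "series": [
    [0,0,0.1,0,0,0,0.3],
    [0,0,0.1,0,0,0,0.3],
    [0,0,0.1,0,0,0,0.3]
  ]
}}

```text
time: 30.03
position: [0.5015, -0.3655, 0.0699]
tool_rot: [1.0, 0.008, 0.0, 0.0]
ft_force: [-0.7, 0.6, 5.5]
grip_width: 0.0333
```

Request:
{"method": "apply_moves", "body": {
  "series": [
    [0,0,0,0,0,0,0.6],
    [0,0,0,0,0,0,0.9],
    [0,0,0,0,0,0,0.9],
    [0,0,0,0,0,0,0.9],
    [0,0,0,0,0,0,0.9]
  ]
}}

```text
time: 30.45
position: [0.5013, -0.3653, 0.0689]
tool_rot: [1.0, 0.008, 0.0, -0.0]
ft_force: [0.0, 0.1, -0.1]
grip_width: 0.0591
```

Request:
{"method": "apply_moves", "body": {
  "series": [
    [0,0,-1,0,0,0,1],
    [0,0,-4,0,0,0,1],
    [0,0,-8,0,0,0,1],
    [0,0,-12,0,0,0,1],
    [0,0,-12,0,0,0,1]
  ]
}}

```text
time: 30.87
position: [0.5051, -0.3687, 0.1979]
tool_rot: [1.0, 0.009, 0.006, 0.006]
ft_force: [1.0, -1.1, 0.6]
grip_width: 0.0852
```

Request:
{"method": "apply_moves", "body": {
  "series": [
    [0.8,-2.5,0,0,0,-5.7,1],
    [1.6,-4.9,0,0,0,-11.3,1],
    [2.3,-7.4,0,0,0,-17,1],
    [3.1,-9.8,0,0,0,-22.6,1],
    [3.9,-12.3,0,0,0,-28.3,1]
  ]
}}

```text
time: 31.28
position: [0.5383, -0.2405, 0.1895]
tool_rot: [0.967, 0.255, 0.0, 0.0]
ft_force: [0.3, 0.1, -0.0]
grip_width: 0.087
```

Request:
{"method": "apply_moves", "body": {
  "series": [
    [1.9,-1.8,0,0,0,-5.7,1],
    [3.7,-3.6,0,0,0,-11.3,1],
    [5.6,-5.4,0,0,0,-17,1],
    [7.4,-7.2,0,0,0,-22.6,1],
    [9.3,-9,0,0,0,-28.3,1]
  ]
}}

```text
time: 31.7
position: [0.5754, -0.1162, 0.1894]
tool_rot: [0.875, 0.484, 0.0, -0.0]
ft_force: [0.3, -0.6, 0.0]
grip_width: 0.0869
```

Request:
{"method": "apply_moves", "body": {
  "series": [
    [3.1,-0.9,0,0,0,-7.1,1],
    [6.2,-1.8,0,0,0,-14.1,1],
    [9.3,-2.6,0,0,0,-21.2,1],
    [12.4,-3.5,0,0,0,-28.2,1],
    [12.4,-3.5,0,0,0,-28.2,1]
  ]
}}

```text
time: 32.12
position: [0.6132, 0.0115, 0.1895]
tool_rot: [0.73, 0.684, 0.001, -0.0]
ft_force: [0.4, 0.0, 0.1]
grip_width: 0.0875
```

Request:
{"method": "apply_moves", "body": {
  "series": [
    [0,0,3,0,0,0,1],
    [0,0,6,0,0,0,1],
    [0,0,8,0,0,0,1],
    [0,0,8,0,0,0,1],
    [0,0,8,0,0,0,1]
  ]
}}

```text
time: 32.53
position: [0.6115, 0.0056, 0.1084]
tool_rot: [0.733, 0.68, -0.001, -0.001]
ft_force: [-0.2, -0.3, 1.5]
grip_width: 0.0868
```

```bash
python3 - <<'E'
from h import *
snap("scene"); im=snap("scene","s11")
go((.6125,.0046,.077),-4.2)
print("tray",[rect("scene",c,.035) for c in blob(im,(0,0,110),(179,60,255),5,2000)])
print("or",[(rect("scene",c,.09),c.mean(0)) for c in blob(im,(3,150,60),(18,255,255),6,15)])
cv2.imwrite("pics/c11.png",cv2.resize(im[180:400,150:420,::-1],None,fx=2.7,fy=2.7))
E
```

```text
t 32.63 pos [0.6134 0.0053 0.1105] ydir -4.28 z [ 2.6e-03 -5.0e-04 -1.0e+00] F [ 0.1 -0.3  0.1] w 0.0871 q [-0.17  0.68  1.57 -0.    0.89 -0.1 ]
shift [-0.08 -0.09  3.35]
rot [ 0.15  0.02 -0.08]
tray [[646.9, 648.2, 1878.9, 1097.1, -81.3], [506.7, -370.9, 248.6, 137.9, 1.3], [612.6, -27.8, 328.2, 171.4, 85.8]]
or [([583.3, -380.2, 74.0, 54.9, -87.9], array([243.68468468, 348.56756757])), ([512.4, -381.3, 74.2, 58.0, -87.7], array([215.13274336, 331.62831858])), ([611.2, 8.9, 47.3, 43.8, 23.2], array([349.05263158, 224.36842105]))]
```

View pics/c11.png

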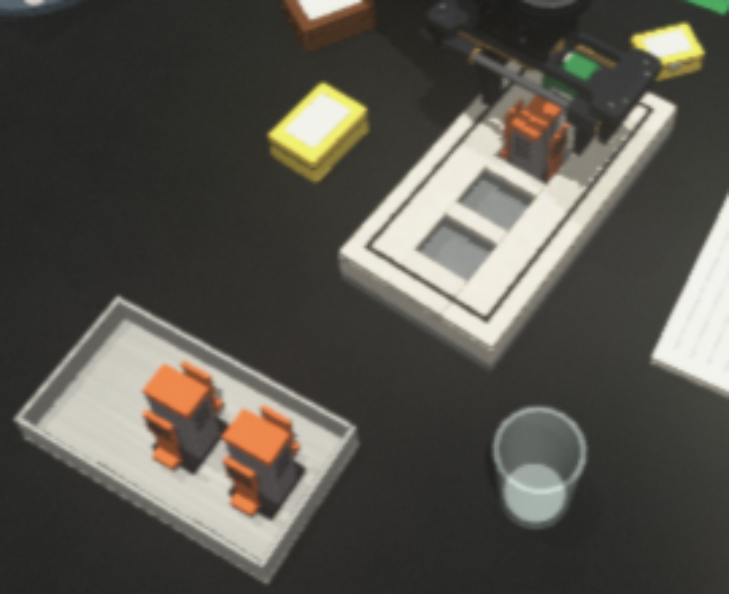

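Two cartridges stand upright in the tray (crop ~(180,420), (260,460)), and the fingers straddle the third. Descending and pinching as before.

Request:
{"method": "apply_moves", "body": {
  "series": [
    [-0.1,0,1,0,0,0,1],
    [-0.1,0,2,0,0,0,1],
    [-0.1,0,3.2,0,0,0,1],
    [-0.1,0,3.2,0,0,0,0.8],
    [-0.1,0,3.2,0,0,0,0.65]
  ]
}}

```text
time: 33.05
position: [0.6113, 0.0049, 0.0759]
tool_rot: [0.733, 0.68, -0.001, -0.001]
ft_force: [-0.6, 0.1, 0.3]
grip_width: 0.08
```

Request:
{"method": "apply_moves", "body": {
  "series": [
    [0,0,0,0,0,0,0.3],
    [0,0,0,0,0,0,0.3],
    [0,0,0,0,0,0,0.3],
    [0,0,0,0,0,0,0.3],
    [0,0,0,0,0,0,0.3]
  ]
}}

```text
time: 33.47
position: [0.6126, 0.0048, 0.0775]
tool_rot: [0.733, 0.68, 0.0, 0.0]
ft_force: [0.3, -0.7, 1.8]
grip_width: 0.0482
```

Request:
{"method": "apply_moves", "body": {
  "series": [
    [0,0,0,0,0,0,0.3],
    [0,0,0,0,0,0,0.3],
    [0,0,0,0,0,0,0.3],
    [0,0,0,0,0,0,0.3],
    [0,0,0,0,0,0,0.3]
  ]
}}

```text
time: 33.88
position: [0.6127, 0.0048, 0.0779]
tool_rot: [0.733, 0.68, 0.0, 0.0]
ft_force: [-0.4, 0.3, 5.3]
grip_width: 0.0334
```

Request:
{"method": "apply_moves", "body": {
  "series": [
    [0,0,-0.2,0,0,0,0.3],
    [0,0,-0.4,0,0,0,0.3],
    [0,0,-0.4,0,0,0,0.3]
  ]
}}

```text
time: 34.13
position: [0.6119, 0.0048, 0.0809]
tool_rot: [0.733, 0.68, -0.0, -0.0]
ft_force: [-0.2, -0.3, -1.4]
grip_width: 0.033
```

Request:
{"method": "apply_moves", "body": {
  "series": [
    [0,0,-0.6,0,0,0,0.3],
    [0,0,-1.2,0,0,0,0.3],
    [0,0,-1.8,0,0,0,0.3],
    [0,0,-2.4,0,0,0,0.3],
    [0,0,-3,0,0,0,0.3]
  ]
}}

```text
time: 34.55
position: [0.6124, 0.0047, 0.112]
tool_rot: [0.733, 0.68, 0.0, 0.0]
ft_force: [-0.2, -0.5, -2.0]
grip_width: 0.0332
```

Request:
{"method": "apply_moves", "body": {
  "series": [
    [0,0,-1.5,0,0,0,0.3],
    [0,0,-3,0,0,0,0.3],
    [0,0,-5.5,0,0,0,0.3],
    [0,0,-7.6,0,0,0,0.3],
    [0,0,-7.6,0,0,0,0.3]
  ]
}}

```text
time: 34.97
position: [0.6153, 0.0044, 0.1922]
tool_rot: [0.733, 0.681, 0.003, 0.004]
ft_force: [0.9, -1.1, -1.5]
grip_width: 0.0334
```

Request:
{"method": "apply_moves", "body": {
  "series": [
    [-2.6,-1.1,0,0,0,5.7,0.3],
    [-5.1,-2.1,0,0,0,11.3,0.3],
    [-7.7,-3.2,0,0,0,17,0.3],
    [-10.2,-4.2,0,0,0,22.6,0.3],
    [-12.8,-5.3,0,0,0,28.3,0.3]
  ]
}}

```text
time: 35.38
position: [0.5489, -0.1196, 0.1865]
tool_rot: [0.878, 0.479, -0.0, -0.0]
ft_force: [0.7, -0.7, -1.8]
grip_width: 0.0333
```

Request:
{"method": "apply_moves", "body": {
  "series": [
    [-2.8,0.3,0,0,0,5.7,0.3],
    [-5.5,0.6,0,0,0,11.3,0.3],
    [-8.3,0.8,0,0,0,17,0.3],
    [-11,1.1,0,0,0,22.6,0.3],
    [-13.8,1.4,0,0,0,28.3,0.3]
  ]
}}

```text
time: 35.8
position: [0.4863, -0.2435, 0.1865]
tool_rot: [0.968, 0.249, -0.0, -0.0]
ft_force: [0.8, 0.5, -1.6]
grip_width: 0.033
```

Request:
{"method": "apply_moves", "body": {
  "series": [
    [-2.3,1.6,0,0,0,5.7,0.3],
    [-4.6,3.1,0,0,0,11.3,0.3],
    [-6.9,4.7,0,0,0,17,0.3],
    [-9.2,6.2,0,0,0,22.6,0.3],
    [-11.5,7.8,0,0,0,28.2,0.3]
  ]
}}

```text
time: 36.22
position: [0.4239, -0.3675, 0.1864]
tool_rot: [1.0, 0.006, -0.0, -0.001]
ft_force: [1.0, -1.5, -1.2]
grip_width: 0.033
```

```bash
python3 - <<'E'
from h import *
snap("top"); snap("top"); im=snap("scene")
go((.426,-.365,.079),-89)
print("or",[(rect("scene",c,.09),c.mean(0)) for c in blob(im,(3,150,60),(18,255,255),6,15)])
E
```

```text
t 36.37 pos [ 0.4241 -0.3686  0.1865] ydir -89.21 z [-2.e-04  2.e-04 -1.e+00] F [-0.   0.1 -1.5] w 0.0332 q [-0.91  0.51  1.65 -0.    0.98  0.64]
shift [ 0.2  -0.36 10.75]
rot [-0.01  0.01 -0.21]
or [([583.6, -380.3, 74.3, 55.2, -86.7], array([243.69642857, 348.74107143])), ([512.4, -381.3, 74.2, 58.0, -87.7], array([215.17699115, 331.63716814])), ([360.6, -327.1, 40.2, 33.8, -3.5], array([176.01960784, 279.21568627])), ([389.6, -370.2, 44.1, 19.7, -37.2], array([173.06818182, 300.09090909]))]
```

Request:
{"method": "apply_moves", "body": {
  "series": [
    [0.2,-0.3,3,0,0,0,0.3],
    [0.2,-0.3,6,0,0,0,0.3],
    [0.2,-0.3,9,0,0,0,0.3],
    [0.2,-0.3,10.7,0,0,0,0.3],
    [0.2,-0.3,10.7,0,0,0,0.3]
  ]
}}

```text
time: 36.78
position: [0.4253, -0.36, 0.0761]
tool_rot: [1.0, 0.009, -0.003, -0.004]
ft_force: [-0.5, 0.4, -1.2]
grip_width: 0.0334
```

Request:
{"method": "apply_moves", "body": {
  "series": [
    [0,0,0.3,0,0,0,0.3],
    [0,0,0.6,0,0,0,0.3],
    [0,0,0.8,0,0,0,0.3],
    [0,0,0.8,0,0,0,0.3]
  ]
}}

```text
time: 37.12
position: [0.4276, -0.3642, 0.073]
tool_rot: [1.0, 0.009, 0.001, 0.001]
ft_force: [-0.0, 0.6, -2.4]
grip_width: 0.0332
```

Request:
{"method": "apply_moves", "body": {
  "series": [
    [0,0,0.1,0,0,0,0.3],
    [0,0,0.1,0,0,0,0.3],
    [0,0,0.1,0,0,0,0.3]
  ]
}}

```text
time: 37.37
position: [0.4272, -0.3642, 0.0716]
tool_rot: [1.0, 0.008, 0.0, 0.0]
ft_force: [-0.4, -0.1, -1.1]
grip_width: 0.0331
```

Request:
{"method": "apply_moves", "body": {
  "series": [
    [0,0,0.1,0,0,0,0.3],
    [0,0,0.1,0,0,0,0.3],
    [0,0,0.1,0,0,0,0.3]
  ]
}}

```text
time: 37.62
position: [0.427, -0.3639, 0.0701]
tool_rot: [1.0, 0.008, -0.0, -0.0]
ft_force: [-0.0, 0.1, -2.3]
grip_width: 0.0332
```

Request:
{"method": "apply_moves", "body": {
  "series": [
    [0,0,0.1,0,0,0,0.3],
    [0,0,0.1,0,0,0,0.3],
    [0,0,0.1,0,0,0,0.3]
  ]
}}

```text
time: 37.87
position: [0.4271, -0.3641, 0.0699]
tool_rot: [1.0, 0.008, 0.0, 0.0]
ft_force: [-1.5, 1.2, 5.2]
grip_width: 0.0332
```

Request:
{"method": "apply_moves", "body": {
  "series": [
    [0,0,0,0,0,0,0.6],
    [0,0,0,0,0,0,0.9],
    [0,0,0,0,0,0,0.9],
    [0,0,0,0,0,0,0.9],
    [0,0,0,0,0,0,0.9]
  ]
}}

```text
time: 38.28
position: [0.4272, -0.364, 0.0689]
tool_rot: [1.0, 0.008, 0.0, 0.0]
ft_force: [-0.2, -0.1, 0.6]
grip_width: 0.0588
```

Request:
{"method": "apply_moves", "body": {
  "series": [
    [0,0,-1,0,0,0,1],
    [0,0,-4,0,0,0,1],
    [0,0,-8,0,0,0,1],
    [0,0,-12,0,0,0,1],
    [0,0,-16,0,0,0,1]
  ]
}}

```text
time: 38.7
position: [0.4268, -0.3634, 0.2309]
tool_rot: [1.0, 0.008, -0.0, -0.0]
ft_force: [1.4, -0.6, 0.0]
grip_width: 0.0854
```

Request:
{"method": "apply_moves", "body": {
  "series": [
    [0,-18,0,0,0,-30,0.8],
    [0,-18,0,0,0,-30,0.8],
    [0,-18,0,0,0,-30,0.8],
    [0,-18,0,0,0,-30,0.8],
    [0,-18,0,0,0,-30,0.8]
  ]
}}

```text
time: 39.12
position: [0.4216, -0.1781, 0.2292]
tool_rot: [0.963, 0.27, -0.001, -0.003]
ft_force: [-1.4, 0.3, -0.2]
grip_width: 0.0702
```

```bash
python3 m.py
```

```text
top
or [([572.6, -344.9, 76.3, 41.6, -83.9], array([468.2, 195.4])), ([501.6, -366.3, 36.1, 32.5, 88.9], array([479.4, 224. ])), ([342.9, 67.5, 74.9, 52.5, 59.3], array([289. , 293.3]))]
gr [([507.5, 333.2, 291.6, 154.6, 3.0], array([195.9, 245.3])), ([610.8, 66.6, 55.7, 40.4, -1.1], array([291.5, 182.7]))]
blue [[519.6, 366.5, 280.9, 130.8, 2.4]]
mat [[518.4, 368.5, 322.2, 170.8, 3.0]]
white [([946.4, 9.7, 1734.3, 363.7, 88.4], [951.8, 9.9, 1751.5, 367.3, 88.4]), ([402.7, -341.2, 463.2, 264.9, -25.9], [402.7, -344.5, 467.8, 267.6, -25.9]), ([610.4, -26.4, 313.2, 163.0, 85.8], [612.5, -26.6, 316.3, 164.6, 85.8])]
yel [[418.2, -61.4, 83.7, 59.6, 84.3], [652.7, 199.9, 69.6, 46.9, 48.9]]
scene
or [([479.8, -383.4, 137.6, 71.7, -1.9], array([201.3, 322.4])), ([588.0, -384.1, 73.3, 54.5, -86.7], array([243.7, 348.8]))]
gr [([559.9, 269.0, 290.5, 154.1, 3.2], array([381. , 162.8])), ([620.2, 65.3, 40.1, 25.2, 86.7], array([362.5, 205.8]))]
blue [[521.1, 363.9, 280.3, 130.9, 2.4]]
mat [[520.7, 367.6, 320.7, 170.2, 3.2]]
white [([951.5, 654.7, 1567.3, 1199.2, -58.1], [951.7, 667.9, 1582.9, 1211.1, -58.1]), ([616.1, -33.8, 325.5, 170.4, 85.8], [612.9, -27.4, 328.7, 172.1, 85.8]), ([-330.6, 381.2, 642.4, 462.3, -42.4], [-343.2, 391.7, 648.7, 466.9, -42.4]), ([511.0, -374.0, 246.2, 136.4, 1.2], [506.8, -371.0, 248.7, 137.8, 1.2]), ([547.0, 306.3, 306.7, 164.3, 24.8], [543.1, 316.0, 309.7, 165.9, 24.8]), ([764.2, -256.5, 92.8, 69.9, -60.1], [762.5, -252.3, 93.7, 70.6, -60.1])]
yel [[427.4, -71.0, 97.5, 74.3, 84.4], [663.7, 185.7, 72.4, 61.6, 48.6]]
t 39.22 pos [ 0.4233 -0.181   0.2295] ydir -58.84 z [-8.e-04  9.e-04 -1.e+00] F [ 0.4 -0.5  0.4] w 0.0702 q [-0.65  0.33  1.84  0.    0.97  0.38]
```

View pics/top_m.png

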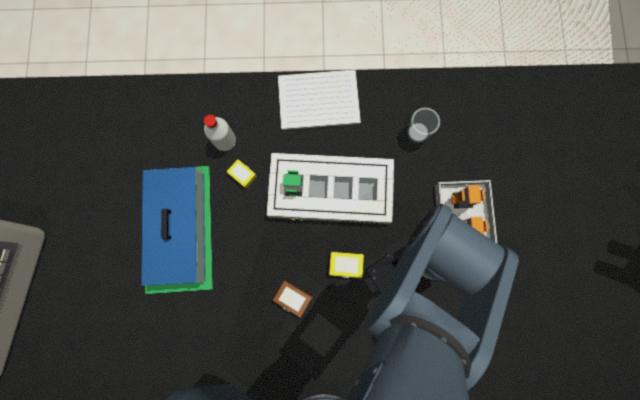

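Request:
{"method": "apply_moves", "body": {
  "series": [
    [2.4,-2.8,0,0,0,0,0.6],
    [4.9,-5.6,0,0,0,0,0.6],
    [7.3,-8.4,0,0,0,0,0.6],
    [9.8,-11.1,0,0,0,0,0.6],
    [12.2,-13.9,0,0,0,0,0.6]
  ]
}}

```text
time: 39.63
position: [0.459, -0.0021, 0.2295]
tool_rot: [0.964, 0.265, 0.001, 0.001]
ft_force: [0.6, -0.7, -0.3]
grip_width: 0.0531
```

Request:
{"method": "apply_moves", "body": {
  "series": [
    [2.4,-2.8,0,0,0,0,0.6],
    [4.9,-5.6,0,0,0,0,0.6],
    [7.3,-8.4,0,0,0,0,0.6],
    [9.8,-11.1,0,0,0,0,0.6],
    [12.2,-13.9,0,0,0,0,0.6]
  ]
}}

```text
time: 40.05
position: [0.4925, 0.1808, 0.2294]
tool_rot: [0.964, 0.266, 0.001, 0.0]
ft_force: [1.3, 0.4, -0.0]
grip_width: 0.0521
```

Request:
{"method": "apply_moves", "body": {
  "series": [
    [2.4,-2.8,0,0,0,5.7,0.6],
    [4.9,-5.6,0,0,0,11.4,0.6],
    [7.3,-8.4,0,0,0,17.2,0.6],
    [9.8,-11.1,0,0,0,22.9,0.6],
    [12.2,-13.9,0,0,0,28.6,0.6]
  ]
}}

```text
time: 40.47
position: [0.5257, 0.3631, 0.2292]
tool_rot: [1.0, 0.017, 0.001, -0.0]
ft_force: [0.5, 1.0, 1.0]
grip_width: 0.0521
```

Request:
{"method": "apply_moves", "body": {
  "series": [
    [0,0,2,0,0,0,0.5],
    [0,0,5,0,0,0,0.5],
    [0,0,7,0,0,0,0.5],
    [0,0,7,0,0,0,0.5],
    [0,0,7,0,0,0,0.5]
  ]
}}

```text
time: 40.88
position: [0.5242, 0.3611, 0.158]
tool_rot: [1.0, 0.02, -0.001, 0.001]
ft_force: [-0.0, 0.0, 0.4]
grip_width: 0.0441
```

```bash
python3 - <<'E'
from h import *
im=snap("scene","s14"); im=snap("scene")
go((.5203,.3662,.1045),-87.5)
print("blue",[rect("scene",c,.075) for c in blob(im,(100,120,50),(120,255,255))])
E
```

```text
t 40.98 pos [0.5254 0.3619 0.1604] ydir -87.72 z [ 0.0031  0.0012 -1.    ] F [ 0.3  0.7 -0.1] w 0.0437 q [ 0.43  0.64  1.47 -0.    1.03  1.96]
shift [-0.51 -0.45  5.59]
rot [-0.06 -0.18 -0.22]
blue [[519.9, 363.9, 281.6, 132.6, 1.9]]
```

Request:
{"method": "apply_moves", "body": {
  "series": [
    [-0.4,-0.4,0,0,0,-0.2,0.5],
    [-0.4,-0.4,2,0,0,-0.2,0.5],
    [-0.4,-0.4,4,0,0,-0.2,0.5],
    [-0.4,-0.4,5.5,0,0,-0.2,0.5],
    [-0.4,-0.4,5.5,0,0,-0.2,0.5]
  ]
}}

```text
time: 41.4
position: [0.5178, 0.3652, 0.1027]
tool_rot: [1.0, 0.022, -0.002, 0.001]
ft_force: [-0.6, -0.2, -0.6]
grip_width: 0.0434
```

Request:
{"method": "apply_moves", "body": {
  "series": [
    [0,0,0,0,0,0,0.4],
    [0,0,0,0,0,0,0],
    [0,0,0,0,0,0,0],
    [0,0,0,0,0,0,0],
    [0,0,0,0,0,0,0]
  ],
  "newtons": 40
}}

```text
time: 41.82
position: [0.5197, 0.3661, 0.1053]
tool_rot: [1.0, 0.022, 0.001, -0.0]
ft_force: [0.0, -0.8, -1.0]
grip_width: 0.0177
```

Request:
{"method": "apply_moves", "body": {
  "series": [
    [0,0,0,0,0,0,0],
    [0,0,0,0,0,0,0],
    [0,0,0,0,0,0,0],
    [0,0,0,0,0,0,0],
    [0,0,0,0,0,0,0]
  ]
}}

```text
time: 42.23
position: [0.5196, 0.366, 0.1049]
tool_rot: [1.0, 0.022, 0.001, -0.0]
ft_force: [-0.3, -0.2, 5.3]
grip_width: 0.0137
```

Request:
{"method": "apply_moves", "body": {
  "series": [
    [0,0,-2,0,0,0,0],
    [0,0,-5,0,0,0,0],
    [0,0,-8.5,0,0,0,0],
    [0,0,-12,0,0,0,0],
    [0,0,-14,0,0,0,0]
  ]
}}

```text
time: 42.65
position: [0.5198, 0.3661, 0.2467]
tool_rot: [1.0, 0.022, 0.001, -0.001]
ft_force: [1.1, 1.8, -3.0]
grip_width: 0.0133
```

```bash
python3 - <<'E'
from h import *
go((.6108,-.0265,.245),-4.2)
im=snap("top","t15")
go((.6108,-.0265,.245),-4.2)
print("blue",[rect("top",c,.214) for c in blob(im,(100,120,50),(120,255,255))])
E
```

```text
t 42.65 pos [0.5198 0.3661 0.2467] ydir -87.43 z [ 0.0026  0.0012 -1.    ] F [ 1.1  1.8 -3. ] w 0.0133 q [ 0.44  0.54  1.4  -0.    1.2   1.96]
shift [ 7.33 39.63  0.15]
rot [ 6.000e-02 -1.700e-01 -8.323e+01]
t 42.7 pos [0.5216 0.367  0.2503] ydir -87.42 z [ 0.0087  0.0039 -1.    ] F [ 0.9  1.3 -0.9] w 0.0135 q [ 0.44  0.53  1.4  -0.    1.2   1.96]
shift [ 7.14 39.71  0.45]
rot [  0.21  -0.56 -83.22]
blue [[520.2, 367.8, 282.9, 131.0, 2.5]]
```

Request:
{"method": "apply_moves", "body": {
  "series": [
    [0,0,-1.5,0,0,0,0],
    [0,0,-3,0,0,0,0]
  ]
}}

```text
time: 42.87
position: [0.5175, 0.3649, 0.2719]
tool_rot: [1.0, 0.022, -0.003, 0.001]
ft_force: [0.7, -0.9, -4.9]
grip_width: 0.0134
```

Request:
{"method": "apply_moves", "body": {
  "series": [
    [0.5,2.6,0,0,0,-5.5,0],
    [1,5.3,0,0,0,-11.1,0],
    [1.4,7.9,0,0,0,-16.6,0],
    [1.9,10.6,0,0,0,-22.2,0],
    [2.4,13.2,0,0,0,-27.7,0]
  ]
}}

```text
time: 43.28
position: [0.5476, 0.2334, 0.2714]
tool_rot: [0.965, 0.264, -0.003, 0.0]
ft_force: [0.2, 0.8, -3.6]
grip_width: 0.0133
```

Request:
{"method": "apply_moves", "body": {
  "series": [
    [-0.8,2.6,0,0,0,-5.5,0],
    [-1.6,5.1,0,0,0,-11.1,0],
    [-2.4,7.7,0,0,0,-16.6,0],
    [-3.2,10.2,0,0,0,-22.2,0],
    [-4,12.8,0,0,0,-27.7,0]
  ]
}}

```text
time: 43.7
position: [0.5776, 0.103, 0.2714]
tool_rot: [0.874, 0.487, -0.002, -0.001]
ft_force: [0.3, 0.3, -3.9]
grip_width: 0.0135
```

Request:
{"method": "apply_moves", "body": {
  "series": [
    [-2.4,2.4,0,0,0,-6.9,0],
    [-4.8,4.8,0,0,0,-13.8,0],
    [-7.2,7.2,0,0,0,-20.8,0],
    [-9.5,9.5,0,0,0,-27.8,0],
    [-9.5,9.5,0,0,0,-27.8,0]
  ]
}}

```text
time: 44.12
position: [0.61, -0.0335, 0.2716]
tool_rot: [0.733, 0.68, -0.002, 0.001]
ft_force: [0.7, 0.7, -3.8]
grip_width: 0.0138
```

Request:
{"method": "apply_moves", "body": {
  "series": [
    [0,0,1,0,0,0,0],
    [0,0,2.5,0,0,0,0],
    [0,0,2.5,0,0,0,0],
    [0,0,2.5,0,0,0,0]
  ]
}}

```text
time: 44.45
position: [0.6071, -0.0252, 0.2464]
tool_rot: [0.733, 0.681, -0.002, -0.003]
ft_force: [-0.2, 0.2, -3.6]
grip_width: 0.013
```

```bash
python3 - <<'E'
from h import *
snap("top"); im=snap("top","t16")
go((.611,-.0268,.15),-4.2)
print("blue",[rect("top",c,.224) for c in blob(im,(100,120,50),(120,255,255))])
E
```

```text
t 44.55 pos [ 0.6089 -0.0256  0.2486] ydir -4.18 z [-1.e-03  4.e-04 -1.e+00] F [-0.3  0.8 -3.8] w 0.0139 q [-0.23  0.5   1.46  0.    1.18 -0.15]
shift [-0.11  0.23  9.86]
rot [-0.06 -0.02  0.02]
blue [[599.1, -134.7, 131.0, 63.5, -6.3]]
```

View pics/t16.png

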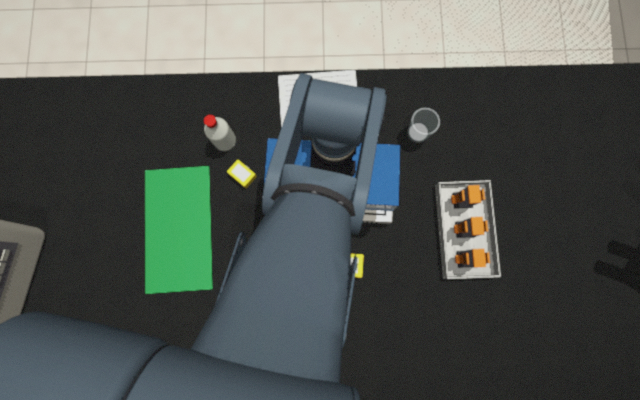

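Request:
{"method": "apply_moves", "body": {
  "series": [
    [-0.1,0.2,2.5,0,0,0,0],
    [-0.1,0.2,5,0,0,0,0],
    [-0.1,0.2,7.5,0,0,0,0],
    [-0.1,0.2,9.1,0,0,0,0],
    [-0.1,0.2,9.1,0,0,0,0]
  ]
}}

```text
time: 44.97
position: [0.6087, -0.0267, 0.1549]
tool_rot: [0.733, 0.681, -0.002, -0.003]
ft_force: [-0.7, 0.3, -4.3]
grip_width: 0.0134
```

Request:
{"method": "apply_moves", "body": {
  "series": [
    [0,0,0.2,0,0,0,0],
    [0,0,0.2,0,0,0,0],
    [0,0,0.2,0,0,0,0],
    [0,0,0.2,0,0,0,0]
  ]
}}

```text
time: 45.3
position: [0.6122, -0.0279, 0.1578]
tool_rot: [0.733, 0.681, 0.001, 0.001]
ft_force: [-0.0, -0.7, -4.2]
grip_width: 0.0133
```

```bash
python3 - <<'E'
from h import *
go((.611,-.0268,.1469),-4.2)
E
```

```text
t 45.3 pos [ 0.6122 -0.0279  0.1578] ydir -4.23 z [ 3.4e-03 -8.0e-04 -1.0e+00] F [-0.  -0.7 -4.2] w 0.0133 q [-0.23  0.61  1.54  0.    0.98 -0.15]
shift [ 0.11 -0.13  1.09]
rot [ 0.2   0.03 -0.03]
```

Request:
{"method": "apply_moves", "body": {
  "series": [
    [0.1,0,0.3,0,0,0,0],
    [0.1,0,0.5,0,0,0,0],
    [0.1,0,0.7,0,0,0,0],
    [0.1,0,0.7,0,0,0,0]
  ]
}}

```text
time: 45.63
position: [0.6108, -0.0268, 0.1487]
tool_rot: [0.733, 0.68, -0.0, -0.0]
ft_force: [-0.7, 0.4, -4.5]
grip_width: 0.0135
```

Request:
{"method": "apply_moves", "body": {
  "series": [
    [0,0,0.15,0,0,0,0],
    [0,0,0.15,0,0,0,0],
    [0,0,0.15,0,0,0,0]
  ]
}}

```text
time: 45.88
position: [0.6111, -0.0268, 0.1474]
tool_rot: [0.733, 0.68, -0.0, -0.0]
ft_force: [-0.5, 1.3, -3.8]
grip_width: 0.0139
```

Request:
{"method": "apply_moves", "body": {
  "series": [
    [0,0,0.15,0,0,0,0],
    [0,0,0.15,0,0,0,0],
    [0,0,0.15,0,0,0,0]
  ]
}}

```text
time: 46.13
position: [0.6114, -0.0269, 0.147]
tool_rot: [0.733, 0.681, 0.0, 0.0]
ft_force: [-1.4, 0.5, 2.2]
grip_width: 0.0137
```

Request:
{"method": "apply_moves", "body": {
  "series": [
    [0,0,0.15,0,0,0,0],
    [0,0,0.15,0,0,0,0],
    [0,0,0.15,0,0,0,0]
  ]
}}

```text
time: 46.38
position: [0.6114, -0.0269, 0.1469]
tool_rot: [0.733, 0.681, 0.0, 0.001]
ft_force: [-4.2, -0.1, 10.6]
grip_width: 0.0136
```

Request:
{"method": "apply_moves", "body": {
  "series": [
    [0,0,-0.1,0,0,0,0.3],
    [0,0,-0.1,0,0,0,0.5],
    [0,0,-0.1,0,0,0,0.5],
    [0,0,-0.1,0,0,0,0.5],
    [0,0,-0.1,0,0,0,0.5]
  ]
}}

```text
time: 46.8
position: [0.6112, -0.0268, 0.1453]
tool_rot: [0.733, 0.68, -0.0, -0.0]
ft_force: [0.3, 0.4, -0.8]
grip_width: 0.038
```

Request:
{"method": "apply_moves", "body": {
  "series": [
    [0,0,-2,0,0,0,0.5],
    [0,0,-5,0,0,0,0.6],
    [0,0,-8,0,0,0,0.6],
    [0,0,-11,0,0,0,0.6],
    [0,0,-12,0,0,0,0.6]
  ]
}}

```text
time: 47.22
position: [0.6136, -0.0273, 0.2702]
tool_rot: [0.733, 0.681, 0.002, 0.003]
ft_force: [0.5, 0.0, 0.7]
grip_width: 0.0513
```

Request:
{"method": "apply_moves", "body": {
  "series": [
    [16,-10,0,0,0,0,0.6],
    [16,-10,0,0,0,0,0.6],
    [16,-10,0,0,0,0,0.6],
    [16,-10,0,0,0,0,0.6],
    [16,-10,0,0,0,0,0.6]
  ]
}}

```text
time: 47.63
position: [0.5197, 0.1433, 0.2646]
tool_rot: [0.732, 0.681, -0.001, -0.002]
ft_force: [-1.0, -0.3, 1.3]
grip_width: 0.0524
```

Request:
{"method": "apply_moves", "body": {
  "series": [
    [18,-8,0,0,0,0,0.6],
    [18,-8,0,0,0,0,0.6],
    [18,-8,0,0,0,0,0.6],
    [18,-8,0,0,0,0,0.6],
    [18,-8,0,0,0,0,0.6]
  ]
}}

```text
time: 48.05
position: [0.4548, 0.3282, 0.2647]
tool_rot: [0.732, 0.681, -0.0, -0.001]
ft_force: [1.1, -0.0, -0.3]
grip_width: 0.0519
```

Request:
{"method": "apply_moves", "body": {
  "series": [
    [0,0,0,0,0,0,0.6],
    [0,0,0,0,0,0,0.6],
    [0,0,0,0,0,0,0.6],
    [0,0,0,0,0,0,0.6],
    [0,0,0,0,0,0,0.6]
  ]
}}

```text
time: 48.47
position: [0.4574, 0.3242, 0.2653]
tool_rot: [0.733, 0.68, -0.0, 0.0]
ft_force: [0.0, -0.1, -0.3]
grip_width: 0.0524
```

```bash
sed -i 's/,\.075) for c in blob(im,(100/,.117) for c in blob(im,(100/' m.py; python3 m.py
```

```text
top
or [([498.5, -346.3, 75.8, 39.4, 88.9], array([471.2, 226.5])), ([426.3, -344.5, 73.7, 36.2, 89.0], array([472.5, 257.9])), ([573.7, -345.4, 73.6, 40.5, 88.9], array([468. , 195.4]))]
gr []
blue [[612.0, -27.4, 278.5, 131.0, 85.6]]
mat [[518.8, 368.5, 322.7, 170.9, 3.0]]
white [([946.4, 9.7, 1734.3, 363.7, 88.4], [951.8, 9.9, 1751.5, 367.3, 88.4]), ([500.0, -362.6, 239.3, 130.4, 1.1], [501.0, -366.2, 241.7, 131.7, 1.1]), ([430.6, 682.9, 350.8, 231.6, 10.0], [430.9, 689.8, 354.3, 233.9, 10.0]), ([609.5, -26.6, 312.4, 161.2, 85.8], [611.6, -26.9, 315.5, 162.8, 85.8])]
yel [[418.2, -61.2, 83.8, 59.6, 84.3], [652.9, 199.9, 69.3, 47.2, 48.9]]
scene
or [([479.8, -383.4, 137.6, 71.7, -1.9], array([201.4, 322.4])), ([588.0, -384.1, 73.3, 54.5, -86.7], array([243.7, 348.7]))]
gr []
blue [[612.6, -28.6, 278.4, 128.8, 85.7]]
mat [[520.1, 367.6, 321.5, 172.3, 3.1]]
white [([965.8, 671.3, 1631.2, 1046.2, -62.1], [966.1, 684.7, 1647.4, 1056.5, -62.1]), ([511.0, -374.0, 246.2, 136.4, 1.2], [506.8, -371.0, 248.7, 137.8, 1.2]), ([614.3, 9.1, 409.9, 177.7, 85.8], [611.1, 15.9, 414.0, 179.5, 85.8]), ([764.2, -256.5, 92.8, 69.9, -60.1], [762.5, -252.3, 93.7, 70.6, -60.1])]
yel [[427.8, -71.2, 97.6, 74.1, 85.2], [667.2, 189.5, 62.5, 61.6, 49.2]]
t 48.57 pos [0.4574 0.3244 0.2656] ydir -4.36 z [-1.e-04 -1.e-04 -1.e+00] F [-0.6 -0.1 -0.3] w 0.0523 q [ 0.42  0.41  1.57 -0.    1.16  0.49]
```

View pics/scene_m.png

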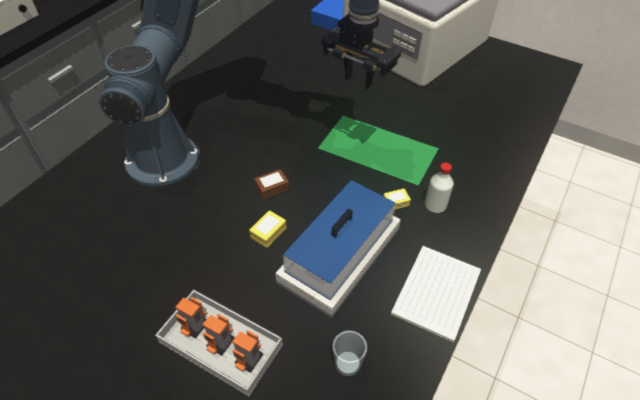

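```bash
python3 -c "
from rig import robot
print(robot.hand_in())"
```

```text
the job is handed in; nothing more can be done
None
```

The job is finished and handed in at about 48.6 s of the 210 s; the hand-in gives no verdict.

**What I did:**
- There was only one slide box on the hood, the yellow one. I stood it upright on the bench near (0.418, -0.06).
- I lifted the hood off by its handle and stood it on the green mat.
- I pinched and lifted three spent cartridges straight out of their bays and stood them in a row on the tray floor. Wrist forces while pinching and lifting stayed at about 6 N or below. The fresh cartridge was not touched.
- I put the hood back on the deck.

**Last checks, from both cameras:**
- **Hood:** it lies within about 2 mm and 0.2° of the measured deck outline. It met the deck at the expected height.
- **Cartridges:** all three spent ones stand upright in the tray.
- **Slide box:** it is upright on the bench.
- **Bottle and beaker:** neither shows any movement.
- **Tray and hood:** I saw no sign that either was knocked aside.

**Not fully confirmed:**
- While pinched, the gripper read about 33 mm where 36 mm was expected, but the cartridges came out freely each time.
- The fresh cartridge is hidden under the hood. It was last seen unmoved just before the hood went back on.

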